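# Stack L brackets crosswise on the press carriage and run it home

## Robot

A 7-joint arm with a two-finger parallel gripper is mounted at the origin on the work surface. World frame = base frame: x ahead of the robot, y to its left, z up, the work surface at z = 0. Lengths are in m, angles in degrees, forces in N, time in s.
With the tool pointing down it reaches from about 0.425 to 0.875 m from the base axis. Payload 4.7 kg.
Tool frame: the origin (TCP) lies at the very end of the fingers, on their centre line; the grasp point (between the pads) lies 19 mm behind it; z points along the fingers, y is the direction in which the jaws open and shut (so a half turn about z gives the same grasp; the last joint's range is limited). The gripper opens to 87 mm and grips with 3 to 60 N. Pads are 19 mm wide; open, the fingers measure 117 mm over their backs; the gripper's body (75 mm by 190 mm) begins 51 mm behind the grasp point.
Start: joints at [70.938, 18.392, -4.016, 83.108, 1.295, 78.541, -3.26], TCP at [0.221, -0.611, 0.185] pointing down, gripper open.
Joint ranges: [-163.93, 163.93], [-17.29, 119.83], [-79.2, 71.16], [3.27, 140.29], [-89.18, 269.18], [5.43, 117.66], [-154.24, 154.24]. Speed limits (degrees/s): [147.25, 147.25, 180, 180, 180, 180, 180].

## Interface

Orientations are given as [roll, pitch, yaw] about the fixed x, y, z axes, in that order (R = Rz(yaw) Ry(pitch) Rx(roll)).
In Python, from cell import * gives the robot as it stands.
- The arm moves only by the tool arm_command, never from a script. Its argument "targets" is a list that holds one entry, the list of rows, each a list of 7 numbers: the shift along the tool's x, y, z in m, then the turn, a rotation vector about the tool's x, y, z in degrees, then the gripper's target within -1 to 1 (shut at 1, half-way at 0, fully open at -1). In form: [[[tx, ty, tz, rx, ry, rz, claw], ...]]. A call has 1 to 10 rows; each row is the pose to reach, as a shift and turn from the pose commanded when the call began, along the tool's axes at that moment; what a row does not reach only later rows make up. A row lasts 1/10 s, in which the tool goes at most 50 mm and 8.59 degrees, less where a joint would pass 70% of its speed; a pose out of reach is approached as far as the arm can. A call with a gripper value outside its range is refused whole. The fingers move at their own pace and stop on an object; "newtons" is the grip in N (left out, the last holds). Time passes only in rows, so rows that repeat a pose let the fingers close. It gives the time, the measured TCP pose, the force and the opening at its end, in the units of the state.
- get_obs(): the state, without advancing time (a new reading comes with each control period).
- read_camera(name): name is "scene" or "top" or "wrist"; returns a dict with "img" (480x640x3 uint8, red, green, blue), "z_map" (480x640 float32, m along the optical axis (not along the pixel's ray), 0 where there is no reading), "K" (3x3 intrinsics, pixels), "D" ([k1, k2, p1, p2, k3] as OpenCV has them; the pictures are not rectified), "origin" and "attitude" of the camera in the world. Camera axes: x right, y down, z forward; pixel columns grow to the right and rows downward; lengths in m; the calibration is good to about 2 mm. A picture is of the moment at which its call begins.
- sign_off(): hands the job in, once; it reports no verdict.
Trained networks look in the newest picture that a camera, given by its name, has taken for a name from the list of things; names that differ only in an ending like _2 or _b are one class to them, and where a whole thing is asked for, a point or a joint stands for the part that bears it (a point fixed in the world has none). Each returns a list of dicts, best first, with "conf" (0 to 1); they miss things now and then, are a little off and sometimes report something else, mostly with a low value. They report only what shows in the picture. A call takes as long as a camera call. They do not tell look-alikes from the thing itself.
- search_frame(thing, camera): "position" ([column, row] in pixels, amid what is visible of it).
The state is a dict: "time_s": time; "qpos": joint angles; "joint_velocities": joint speeds; "effort": joint torques, N m; "tool_pos": TCP position; "tool_rot": TCP orientation; "force": force on the tool from outside, world axes, zero at the start; "wrist_torque": the same for the moment, N m; "grip_width": finger opening in m.
Only numpy, scipy, OpenCV 4.12 (cv2) and the standard library are available. Lean on these libraries where they do the work, as an engineer would, in place of code of your own. Each camera call takes 0.05 s, during which the arm holds its last target.

## Task

Pull the press carriage out to its loading stop and put the steel offcut lying on it into the scrap tray. Stack all the L-shaped brackets lying on the bench in one pile on the middle of the deck, spacer blocks up, square with the deck, each turned half round from the one below (so its block is over the opposite corner) so that every bracket lies flat; then slide the carriage fully home under the arch with the pile still standing.

Things in the scene. Friction and masses are not known exactly. Their poses are not given: they have to be found in the camera images.
- bracket1: flat aluminium L bracket, 0.3-0.5 kg, one of 3 to 5 identical ones (absent: None). Two legs 46 wide, 14 thick, along two sides of a 120 mm square. Origin: centre of that square, in the open inside of the L, at underside level; z up. Legs: x -60 to -14 for all y -60 to 60, and y -60 to -14 for all x -60 to 60. Block on the outer corner: see block1. The brackets lie block up at the start.
- block1 (a point): top centre of the grey 30 x 30 mm spacer block of bracket1, which stands 12 mm proud of the bracket's top at its outer corner, centred at bracket x = y = -45 mm; 26 mm above the underside
- bracket2: another bracket, identical to bracket1, same axes
- block2 (a point): top centre of the grey 30 x 30 mm spacer block of bracket2, which stands 12 mm proud of the bracket's top at its outer corner, centred at bracket x = y = -45 mm; 26 mm above the underside
- bracket3: another bracket, identical to bracket1, same axes
- block3 (a point): top centre of the grey 30 x 30 mm spacer block of bracket3, which stands 12 mm proud of the bracket's top at its outer corner, centred at bracket x = y = -45 mm; 26 mm above the underside
- bracket4: another bracket, identical to bracket1, same axes
- block4 (a point): top centre of the grey 30 x 30 mm spacer block of bracket4, which stands 12 mm proud of the bracket's top at its outer corner, centred at bracket x = y = -45 mm; 26 mm above the underside
- bracket5: another bracket, identical to bracket1, same axes
- block5 (a point): top centre of the grey 30 x 30 mm spacer block of bracket5, which stands 12 mm proud of the bracket's top at its outer corner, centred at bracket x = y = -45 mm; 26 mm above the underside
- carriage (a joint): the press's sliding carriage, in m: 0 = pulled out to its loading stop, clear of the arch; 0.25 = fully home against the stop under the arch. Slides along the deck's +y axis as it grows, with about 2 N of friction, and stays where it is left; starts most of the way in
- deck (a point): centre of the top of the carriage's steel deck, a 140 x 140 mm flat plate without rims, 40 mm above the bench. x and y along its edges (y = the way home), z up; moves with the carriage
- handle (a point): centre of the top of the carriage's upright black handle: 16 mm thick in deck x, 40 mm long in deck y, top 88 mm above the bench, standing on a bar whose top is at 36 mm; 145 mm on the -y side of the deck's centre, moves with the carriage, stays outside the arch
- press: fixed press bed with green arch; origin at bench level, axes as the deck's. Deck centre is at y = -100 mm with the carriage out, +150 mm when home. The arch is centred over y = +150, 90 mm long in y, 258 mm wide in x, underside 148 mm and top 218 mm above the bench; legs 34 mm thick, 190 mm between them
- offcut: dark steel bar offcut 28 (x) x 105 (y) x 22 mm, 0.22 kg, left lying on the carriage's deck; origin at the centre of its underside, z up
- tray_in (a point): centre of the inner floor (4 mm above the bench) of the grey fixed scrap tray, open above, 100 (x) x 160 (y) mm outside, walls 4 mm thick and 35 mm high; axes along its sides
Not all that is in view belongs to the job. Leave any pink or red look-alike of the bracket1 alone.

How it is judged (in metres and radians):
On the way, in this order (a step that is already met when the one before it is completed fails the run):
1. the carriage is pulled out to its loading stop (value of joint carriage below 0.01 m), for 0.2 s.
2. the offcut lies in the scrap tray (x of offcut in the frame of tray_in between -0.05 and 0.05 m and y of offcut in the frame of tray_in between -0.08 and 0.08 m and z of offcut in the frame of tray_in below 0.03 m), for 0.2 s.
3. with the carriage out, all the brackets are piled flat on the deck, alternating (value of joint carriage below 0.04 m and x of bracket1 in the frame of deck between -0.02 and 0.02 m and y of bracket1 in the frame of deck between -0.02 and 0.02 m and z of bracket1 in the frame of deck between -0.005 and 0.066 m and angle between each of bracket1, bracket2, bracket3, bracket4, bracket5's own z axis and vertical below 0.06 rad and (angle between the x axis of bracket1 and the x axis of deck, either way round below 0.2 rad or angle between the x axis of bracket1 and the y axis of deck, either way round below 0.2 rad) and linear speed of each of bracket1, bracket2, bracket3, bracket4, bracket5 below 0.03 m/s and x of bracket2 in the frame of deck between -0.02 and 0.02 m and y of bracket2 in the frame of deck between -0.02 and 0.02 m and z of bracket2 in the frame of deck between -0.005 and 0.066 m and (angle between the x axis of bracket2 and the x axis of deck, either way round below 0.2 rad or angle between the x axis of bracket2 and the y axis of deck, either way round below 0.2 rad) and x of bracket3 in the frame of deck between -0.02 and 0.02 m and y of bracket3 in the frame of deck between -0.02 and 0.02 m and z of bracket3 in the frame of deck between -0.005 and 0.066 m and (angle between the x axis of bracket3 and the x axis of deck, either way round below 0.2 rad or angle between the x axis of bracket3 and the y axis of deck, either way round below 0.2 rad) and x of bracket4 in the frame of deck between -0.02 and 0.02 m and y of bracket4 in the frame of deck between -0.02 and 0.02 m and z of bracket4 in the frame of deck between -0.005 and 0.066 m and (angle between the x axis of bracket4 and the x axis of deck, either way round below 0.2 rad or angle between the x axis of bracket4 and the y axis of deck, either way round below 0.2 rad) and x of bracket5 in the frame of deck between -0.02 and 0.02 m and y of bracket5 in the frame of deck between -0.02 and 0.02 m and z of bracket5 in the frame of deck between -0.005 and 0.066 m and (angle between the x axis of bracket5 and the x axis of deck, either way round below 0.2 rad or angle between the x axis of bracket5 and the y axis of deck, either way round below 0.2 rad) and (z of bracket2 in the frame of bracket1 above 0.021 m or z of bracket2 in the frame of bracket1 below -0.021 m or horizontal distance between block2 and block1 above 0.105 m) and (z of bracket3 in the frame of bracket1 above 0.021 m or z of bracket3 in the frame of bracket1 below -0.021 m or horizontal distance between block3 and block1 above 0.105 m) and (z of bracket3 in the frame of bracket2 above 0.021 m or z of bracket3 in the frame of bracket2 below -0.021 m or horizontal distance between block3 and block2 above 0.105 m) and (z of bracket4 in the frame of bracket1 above 0.021 m or z of bracket4 in the frame of bracket1 below -0.021 m or horizontal distance between block4 and block1 above 0.105 m) and (z of bracket4 in the frame of bracket2 above 0.021 m or z of bracket4 in the frame of bracket2 below -0.021 m or horizontal distance between block4 and block2 above 0.105 m) and (z of bracket4 in the frame of bracket3 above 0.021 m or z of bracket4 in the frame of bracket3 below -0.021 m or horizontal distance between block4 and block3 above 0.105 m) and (z of bracket5 in the frame of bracket1 above 0.021 m or z of bracket5 in the frame of bracket1 below -0.021 m or horizontal distance between block5 and block1 above 0.105 m) and (z of bracket5 in the frame of bracket2 above 0.021 m or z of bracket5 in the frame of bracket2 below -0.021 m or horizontal distance between block5 and block2 above 0.105 m) and (z of bracket5 in the frame of bracket3 above 0.021 m or z of bracket5 in the frame of bracket3 below -0.021 m or horizontal distance between block5 and block3 above 0.105 m) and (z of bracket5 in the frame of bracket4 above 0.021 m or z of bracket5 in the frame of bracket4 below -0.021 m or horizontal distance between block5 and block4 above 0.105 m)), for 0.3 s.
At the end, for the whole second after the job is handed in: Carriage home (over 0.243 of 0.25 m), offcut in the tray; every bracket in one pile on the deck, at rest, level within 0.06 rad, centred within 20 mm in deck x and y, square within 0.2 rad, spacer blocks of neighbours over opposite corners (over 105 mm apart) (all of step 2 and value of joint carriage above 0.243 m and x of bracket1 in the frame of deck between -0.02 and 0.02 m and y of bracket1 in the frame of deck between -0.02 and 0.02 m and z of bracket1 in the frame of deck between -0.005 and 0.066 m and angle between each of bracket1, bracket2, bracket3, bracket4, bracket5's own z axis and vertical below 0.06 rad and (angle between the x axis of bracket1 and the x axis of deck, either way round below 0.2 rad or angle between the x axis of bracket1 and the y axis of deck, either way round below 0.2 rad) and linear speed of each of bracket1, bracket2, bracket3, bracket4, bracket5 below 0.03 m/s and x of bracket2 in the frame of deck between -0.02 and 0.02 m and y of bracket2 in the frame of deck between -0.02 and 0.02 m and z of bracket2 in the frame of deck between -0.005 and 0.066 m and (angle between the x axis of bracket2 and the x axis of deck, either way round below 0.2 rad or angle between the x axis of bracket2 and the y axis of deck, either way round below 0.2 rad) and x of bracket3 in the frame of deck between -0.02 and 0.02 m and y of bracket3 in the frame of deck between -0.02 and 0.02 m and z of bracket3 in the frame of deck between -0.005 and 0.066 m and (angle between the x axis of bracket3 and the x axis of deck, either way round below 0.2 rad or angle between the x axis of bracket3 and the y axis of deck, either way round below 0.2 rad) and x of bracket4 in the frame of deck between -0.02 and 0.02 m and y of bracket4 in the frame of deck between -0.02 and 0.02 m and z of bracket4 in the frame of deck between -0.005 and 0.066 m and (angle between the x axis of bracket4 and the x axis of deck, either way round below 0.2 rad or angle between the x axis of bracket4 and the y axis of deck, either way round below 0.2 rad) and x of bracket5 in the frame of deck between -0.02 and 0.02 m and y of bracket5 in the frame of deck between -0.02 and 0.02 m and z of bracket5 in the frame of deck between -0.005 and 0.066 m and (angle between the x axis of bracket5 and the x axis of deck, either way round below 0.2 rad or angle between the x axis of bracket5 and the y axis of deck, either way round below 0.2 rad) and (z of bracket2 in the frame of bracket1 above 0.021 m or z of bracket2 in the frame of bracket1 below -0.021 m or horizontal distance between block2 and block1 above 0.105 m) and (z of bracket3 in the frame of bracket1 above 0.021 m or z of bracket3 in the frame of bracket1 below -0.021 m or horizontal distance between block3 and block1 above 0.105 m) and (z of bracket3 in the frame of bracket2 above 0.021 m or z of bracket3 in the frame of bracket2 below -0.021 m or horizontal distance between block3 and block2 above 0.105 m) and (z of bracket4 in the frame of bracket1 above 0.021 m or z of bracket4 in the frame of bracket1 below -0.021 m or horizontal distance between block4 and block1 above 0.105 m) and (z of bracket4 in the frame of bracket2 above 0.021 m or z of bracket4 in the frame of bracket2 below -0.021 m or horizontal distance between block4 and block2 above 0.105 m) and (z of bracket4 in the frame of bracket3 above 0.021 m or z of bracket4 in the frame of bracket3 below -0.021 m or horizontal distance between block4 and block3 above 0.105 m) and (z of bracket5 in the frame of bracket1 above 0.021 m or z of bracket5 in the frame of bracket1 below -0.021 m or horizontal distance between block5 and block1 above 0.105 m) and (z of bracket5 in the frame of bracket2 above 0.021 m or z of bracket5 in the frame of bracket2 below -0.021 m or horizontal distance between block5 and block2 above 0.105 m) and (z of bracket5 in the frame of bracket3 above 0.021 m or z of bracket5 in the frame of bracket3 below -0.021 m or horizontal distance between block5 and block3 above 0.105 m) and (z of bracket5 in the frame of bracket4 above 0.021 m or z of bracket5 in the frame of bracket4 below -0.021 m or horizontal distance between block5 and block4 above 0.105 m)); the robot touches nothing.
Of bracket1, bracket2, bracket3, bracket4, bracket5 only 3 to 5 are there at a start; the rules pass over those that are not, and their reading is None.
At some moment in a run one of bracket1, bracket2, bracket3, bracket4, bracket5 may be knocked a few centimetres aside while the robot is not near it.
Once in a run the grip may slacken for a moment while it holds something.
It also fails if it takes over 210 s, if anything falls off the work surface, if the arm or the gripper's body presses on something with over 40 N, if the wrist force passes 120 N, or if a joint passes its speed limit or range.

## Working session

There is one attempt and no reset: what is moved stays moved. The work goes in short steps, Python scripts to look and compute and a tool call to move; the robot and the scene stay as the last step left them, time stands still between calls to the robot, and variables do not carry over. Pictures are saved under pics/ and viewed, and the job is handed in when it is done.

Besides the shell and the picture viewer there is one more tool, called after "Emit:" by a JSON object that holds its "op" and its "data", one argument or row to a line. arm_command: Moves the arm, as the interface text tells. Its arguments: {"type":"object","properties":{"targets":{"type":"array","items":{"type":"array","items":{"type":"array","items":{"type":"number"}}}},"newtons":{"type":"number"}},"required":["targets"]}

```bash
ls; mkdir -p pics
cat > h.py <<'E'
from cell import *
import numpy as np, cv2
from scipy.spatial.transform import Rotation as R
def cam(n):
    c=read_camera(n); return c
def att(c):
    a=np.array(c["attitude"],float)
    if a.shape==(3,3): return a
    return R.from_euler('xyz',a,degrees=True).as_matrix()
def cloud(c):
    z=c["z_map"]; h,w=z.shape
    u,v=np.meshgrid(np.arange(w),np.arange(h))
    p=np.stack([u,v],-1).reshape(-1,1,2).astype(np.float64)
    n=cv2.undistortPoints(p,np.array(c["K"],float),np.array(c["D"],float)).reshape(h,w,2)
    P=np.dstack([n[...,0]*z,n[...,1]*z,z])
    W=P@att(c).T+np.array(c["origin"])
    W[z==0]=np.nan
    return W
def save(n,img): cv2.imwrite("pics/"+n+".png",cv2.cvtColor(img,cv2.COLOR_RGB2BGR))
E
python3 - <<'E'
from h import *
print(get_obs())
for n in ["scene","top","wrist"]:
    c=cam(n); save("a_"+n,c["img"]); print(n,c["origin"],c["attitude"],c["K"],c["D"])
    np.savez("pics/a_"+n+".npz",W=cloud(c),img=c["img"])
E
```

```text
pics
{'time_s': 0.0, 'qpos': array([70.93852968, 18.43950957, -4.01469104, 83.17501932,  1.29603426,
       78.53992785, -3.26138461]), 'joint_velocities': array([-0.08167712, -0.03810524,  0.01376458,  0.08414399, -0.0524784 ,
        0.01492421,  0.03108892]), 'effort': array([-4.39751393e-04, -4.91281307e+01, -4.04150588e-01, -3.12524736e+01,
       -6.39271480e-02,  4.38212533e-02,  1.56801220e-04]), 'tool_pos': array([ 0.22064155, -0.61074544,  0.18385534]), 'tool_rot': array([-1.79890840e+02,  6.99425693e-03,  1.98692535e+01]), 'force': array([ 0.20408166, -0.04589853,  0.2855487 ]), 'wrist_torque': array([0.00974265, 0.00235762, 0.06967836]), 'grip_width': 0.08696197279964565}
scene [ 1.22261413 -0.85663315  0.88716644] [-123.57891166   -0.30995934   43.16729917] [[563.45018463   0.         318.58150589]
 [  0.         563.45018463 229.1072649 ]
 [  0.           0.           1.        ]] [-0.08096631  0.          0.          0.          0.        ]
top [ 0.18196287 -0.00258511  1.61266488] [-1.71452366e+02 -1.39849418e-01 -9.15962154e+01] [[587.82593006   0.         322.30860496]
 [  0.         587.82593006 230.50657259]
 [  0.           0.           1.        ]] [-0.08970507  0.          0.          0.          0.        ]
wrist [ 0.29069489 -0.58565973  0.38299092] [ 1.64205309e+02  6.50885567e-02 -7.01264441e+01] [[379.86838161   0.         319.91895432]
 [  0.         379.86838161 240.47842008]
 [  0.           0.           1.        ]] [0.0191596 0.        0.        0.        0.       ]
```

View pics/a_scene.png

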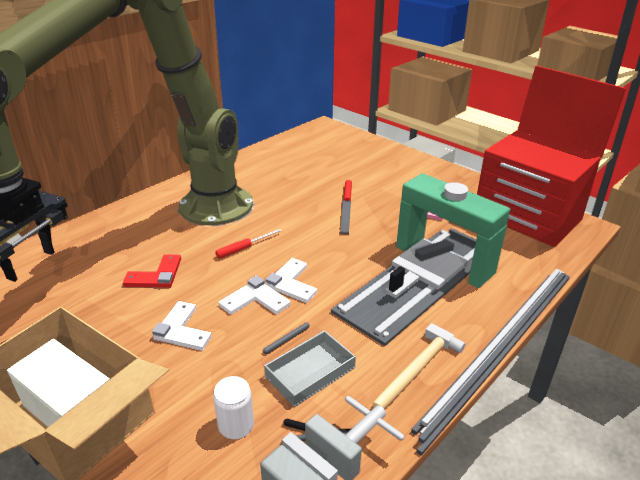

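View pics/a_top.png

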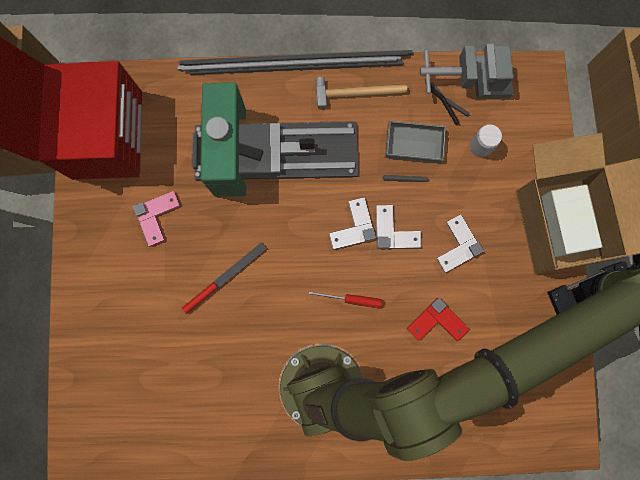

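View pics/a_wrist.png

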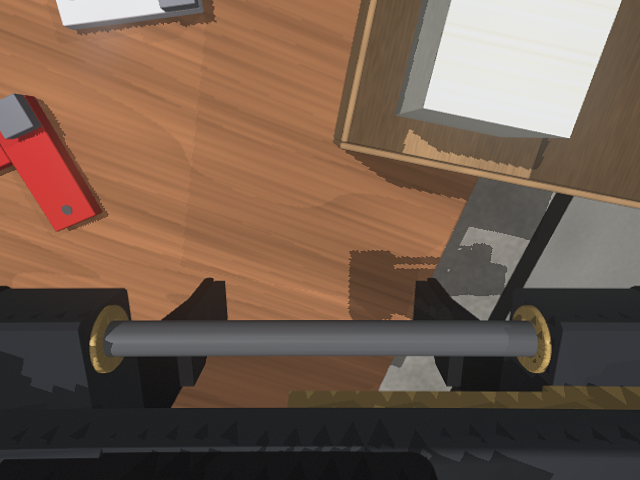

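Top view: three white brackets at (352,225), (398,230) and (461,245). The look-alikes are pink (156,218) and red (438,320), which stay put. The offcut is the dark bar on the deck by the arch (248,152); the loose dark bar on the bench (405,179) is a distractor. The tray is at (416,142) and the handle at (307,145).

```bash
cat >> h.py <<'E'
def ortho(W,img,x0,x1,y0,y1,res=0.001):
    # returns colour image and z map, rows: x decreasing downward, cols: y decreasing rightwards
    H=int(round((x1-x0)/res)); Wd=int(round((y1-y0)/res))
    out=np.zeros((H,Wd,3),np.uint8); zz=np.full((H,Wd),np.nan)
    m=np.isfinite(W[...,0]); P=W[m]; C=img[m]
    r=((x1-P[:,0])/res).astype(int); c=((y1-P[:,1])/res).astype(int)
    k=(r>=0)&(r<H)&(c>=0)&(c<Wd)
    o=np.argsort(P[k,2]); r,c=r[k][o],c[k][o]
    out[r,c]=C[k][o]; zz[r,c]=P[k,2][o]
    return out,zz
E
python3 - <<'E'
from h import *
for n in ["top","scene"]:
    d=np.load(f"pics/a_{n}.npz"); W=d["W"]
    if n=="top":
        for u,v in [(352,240),(380,210),(368,233),(384,241),(410,240),(475,249),(461,228),(250,152),(248,146),(307,145),(416,142),(300,168),(300,230),(500,220),(225,100),(345,155),(405,179),(290,135),(265,150)]:
            print((u,v),np.round(W[v,u],4))
        for nm in ["bracket1","block1","carriage","handle","deck","offcut","tray_in","press"]:
            try: print(nm,[(np.round(q["position"]),round(q["conf"],2)) for q in search_frame(nm,n)])
            except Exception as e: print(nm,e)
im=cv2.imread("pics/a_top.png"); cv2.imwrite("pics/a_c1.png",cv2.resize(im[60:290,180:500],None,fx=2.5,fy=2.5,interpolation=cv2.INTER_CUBIC))
E
```

```text
(352, 240) [ 0.3933 -0.0938  0.0152]
(380, 210) [ 0.475  -0.1744  0.0142]
(368, 233) [ 0.4098 -0.1375  0.0267]
(384, 241) [ 0.3862 -0.18    0.0296]
(410, 240) [ 0.3891 -0.2536  0.0132]
(475, 249) [ 0.3575 -0.4289  0.027 ]
(461, 228) [ 0.4185 -0.397   0.0143]
(250, 152) [0.6341 0.1773 0.0714]
(248, 146) [0.6544 0.1839 0.0609]
(307, 145) [0.6472 0.0221 0.0783]
(416, 142) [ 0.6711 -0.287   0.0031]
(300, 168) [0.5966 0.0438 0.029 ]
(300, 230) [ 0.4283  0.0488 -0.007 ]
(500, 220) [ 0.4397 -0.5117  0.0035]
(225, 100) [0.7361 0.2255 0.1967]
(345, 155) [ 0.6345 -0.0828  0.0147]
(405, 179) [ 0.5627 -0.2492  0.0078]
(290, 135) [0.6992 0.0708 0.0084]
(265, 150) [0.6463 0.1389 0.045 ]
bracket1 [(array([358., 230.]), 0.97), (array([390., 231.]), 0.88), (array([457., 247.]), 0.87), (array([152., 212.]), 0.81), (array([439., 318.]), 0.74), (array([251., 152.]), 0.22)]
block1 [(array([461., 250.]), 0.91), (array([436., 322.]), 0.73), (array([390., 236.]), 0.72), (array([156., 210.]), 0.72), (array([353., 230.]), 0.67), (array([266., 147.]), 0.38)]
carriage [(array([263., 142.]), 0.95)]
handle [(array([267., 146.]), 0.57), (array([460., 248.]), 0.52)]
deck [(array([266., 147.]), 0.65)]
offcut [(array([254., 153.]), 0.83)]
tray_in [(array([413., 144.]), 0.75)]
press [(array([254., 149.]), 0.98), (array([358., 228.]), 0.41)]
```

View pics/a_c1.png

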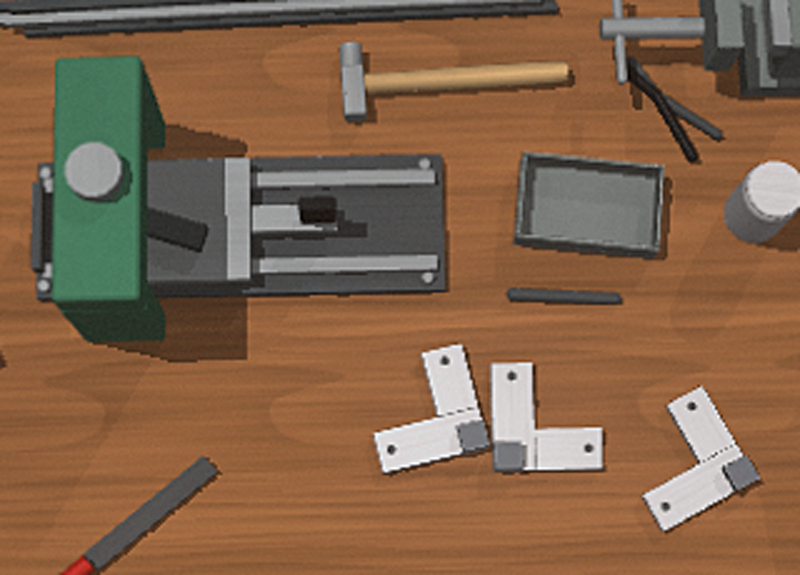

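```bash
cat >> h.py <<'E'
from scipy.optimize import minimize
def box(x0,x1,y0,y1,z0,z1):
    return np.array([[x,y,z] for x in(x0,x1) for y in(y0,y1) for z in(z0,z1)])/1000.
BR=[box(-60,-14,-60,60,0,14),box(-60,60,-60,-14,0,14),box(-60,-30,-60,-30,14,26)]
ARCH=[box(-129,129,105,195,148,218),box(-129,-95,105,195,0,148),box(95,129,105,195,0,148)]
TRAY=[box(-50,50,-80,80,-4,31)]
OFF=[box(-14,14,-52.5,52.5,0,22)]
HAN=[box(-8,8,-20,20,-52,0)]
def proj(c,P):
    A=att(c); rv=cv2.Rodrigues(A.T)[0]; t=-A.T@np.array(c["origin"])
    return cv2.projectPoints(np.asarray(P,float).reshape(-1,1,3),rv,t,np.array(c["K"],float),np.array(c["D"],float))[0].reshape(-1,2)
def place(B,p,z):
    r=R.from_euler('z',p[2],degrees=True).as_matrix()
    return B@r.T+np.array([p[0],p[1],z])
def render(c,boxes,p,z,off,shape,s):
    m=np.zeros(shape,np.uint8)
    for B in boxes:
        q=(proj(c,place(B,p,z))-off+0.5)*s-0.5
        h=cv2.convexHull(np.round(q*16).astype(np.int32))
        cv2.fillConvexPoly(m,h,255,shift=4)
    return m
def fit(c,mask,boxes,z,p0,pad=25,s=4,span=(0.006,0.006,4)):
    P=np.vstack([proj(c,place(B,p0,z)) for B in boxes])
    lo=np.maximum(np.floor(P.min(0)-pad).astype(int),0); hi=np.minimum(np.ceil(P.max(0)+pad).astype(int),[640,480])
    M=mask[lo[1]:hi[1],lo[0]:hi[0]].astype(np.float32)
    M=cv2.resize(M,None,fx=s,fy=s,interpolation=cv2.INTER_LINEAR)
    # keep component best overlapping
    def cost(p):
        m=render(c,boxes,p,z,lo,M.shape,s).astype(np.float32)/255
        return 1-np.minimum(m,M).sum()/max(np.maximum(m,M).sum(),1)
    best=None
    for k in (1,0.4):
        b=np.array(p0 if best is None else best.x,float)
        sim=np.vstack([b]+[b+np.eye(3)[i]*span[i]*2*k for i in range(3)])
        best=minimize(cost,b,method="Nelder-Mead",options=dict(initial_simplex=sim,xatol=1e-4,fatol=1e-5,maxiter=200))
    return best.x,1-best.fun
def ray(c,uv,z):
    n=cv2.undistortPoints(np.array([[uv]],float),np.array(c["K"],float),np.array(c["D"],float)).ravel()
    d=att(c)@np.array([n[0],n[1],1]); o=np.array(c["origin"]); return o+d*(z-o[2])/d[2]
def hsv(img): return cv2.cvtColor(img,cv2.COLOR_RGB2HSV).astype(int)
def white(img):
    h=hsv(img); return ((h[...,1]<50)&(h[...,2]>60))
def comp(mask,uv):
    n,l=cv2.connectedComponents(mask.astype(np.uint8)); return l==l[uv[1],uv[0]]
E
python3 - <<'E'
from h import *
c=cam("top"); img=c["img"]; h=hsv(img)
for u,v in [(250,152),(240,165),(307,145),(310,150),(474//1,200),(395,170),(416,142),(220,100),(368,233),(405,179)]: print((u,v),img[v,u],h[v,u])
g=(h[...,0]>60)&(h[...,0]<90)&(h[...,1]>80)
p,i=fit(c,g,ARCH,0,[0.646,0.08,0],pad=10); print("press",p,i)
for uv in [(340,238),(404,240),(461,228)]:
    m=white(img); m=comp(m,uv); ys,xs=np.nonzero(m); print(uv,m.sum(),ray(c,(xs.mean(),ys.mean()),0.014))
E
```

```text
(250, 152) [48 45 44] [ 8 21 48]
(240, 165) [82 79 79] [ 0  9 82]
(307, 145) [31 25 24] [ 4 58 31]
(310, 150) [84 85 85] [90  3 85]
(474, 200) [150  96  60] [ 12 153 150]
(395, 170) [133  88  58] [ 12 144 133]
(416, 142) [126 130 126] [ 60   8 130]
(220, 100) [ 70 116  88] [ 72 101 116]
(368, 233) [120 120 122] [120   4 122]
(405, 179) [72 69 71] [160  11  72]
press [0.64925046 0.0886348  0.55660569] 0.6233554482460022
(340, 238) 1165 [ 0.43052422 -0.10306458  0.014     ]
(404, 240) 1193 [ 0.41488088 -0.2079103   0.014     ]
(461, 228) 1170 [ 0.37131622 -0.39040215  0.014     ]
```

Run:
```python
from h import *
c=cam("top"); img=c["img"]; h=hsv(img)
g=(h[...,0]>55)&(h[...,0]<100)&(h[...,1]>60)&(h[...,2]>25)
for yy in(-3,0,2):
  p,i=fit(c,g,ARCH,0,[0.646,0.08,yy],pad=12); print("press",p,i)
d=(h[...,2]<45); m=d.copy(); m[:]=0; m[135:155,295:320]=d[135:155,295:320]
ph,i=fit(c,m,HAN,0.088,[0.648,0.02,0],pad=8); print("handle",ph,i)
hm=np.zeros_like(img); hm[...,1]=g*255; hm[...,0]=m*255
vis=img.copy()
def draw(boxes,p,z,col):
    for B in boxes:
        q=cv2.convexHull(proj(c,place(B,p,z)).astype(np.float32)).astype(int); cv2.polylines(vis,[q],True,col)
draw(ARCH,p,0,(255,255,0)); draw(HAN,ph,.088,(255,0,0))
w=white(img)
for k,(uv,p0s) in enumerate([((340,238),None),((404,240),None),((461,228),None)]):
    m=comp(w,uv); best=None
    ys,xs=np.nonzero(m); cc=ray(c,(xs.mean(),ys.mean()),.014)
    for yaw in range(0,360,30):
        r=R.from_euler('z',yaw,degrees=True).as_matrix()@np.array([.016,.016,0])
        q,i=fit(c,m,BR,0,[cc[0]+r[0],cc[1]+r[1],yaw],s=2,pad=15)
        if best is None or i>best[1]: best=(q,i)
    print("br",k,best); draw(BR,best[0],0,(255,0,255))
t=(h[...,1]<40); t[:, :380]=0
best=fit(c,comp(t,(416,142)),TRAY,0.004,[0.665,-0.29,0],pad=10); print("tray",best); draw(TRAY,best[0],.004,(0,255,255))
v=np.hstack([vis[60:290,180:500]]); save("b1",cv2.resize(v,None,fx=2.5,fy=2.5,interpolation=cv2.INTER_NEAREST))
```

```text
press [0.65300679 0.09059869 0.55594433] 0.7368167042732239
press [0.65100957 0.0905564  0.56155014] 0.736646831035614
press [0.65521182 0.09056976 0.56750373] 0.7367265820503235
handle [0.65618027 0.0233007  2.33092904] 0.6318575143814087
br 0 (array([ 0.4426748 , -0.0861039 , 12.52144305]), np.float64(0.925019383430481))
br 1 (array([ 4.30182278e-01, -2.22979246e-01,  2.69858994e+02]), np.float64(0.9390389323234558))
br 2 (array([ 0.3782376 , -0.37260868, 27.15217533]), np.float64(0.9179250597953796))
tray (array([ 0.66762741, -0.28179408, -7.22599341]), np.float64(0.9185200333595276))
```

View pics/b1.png

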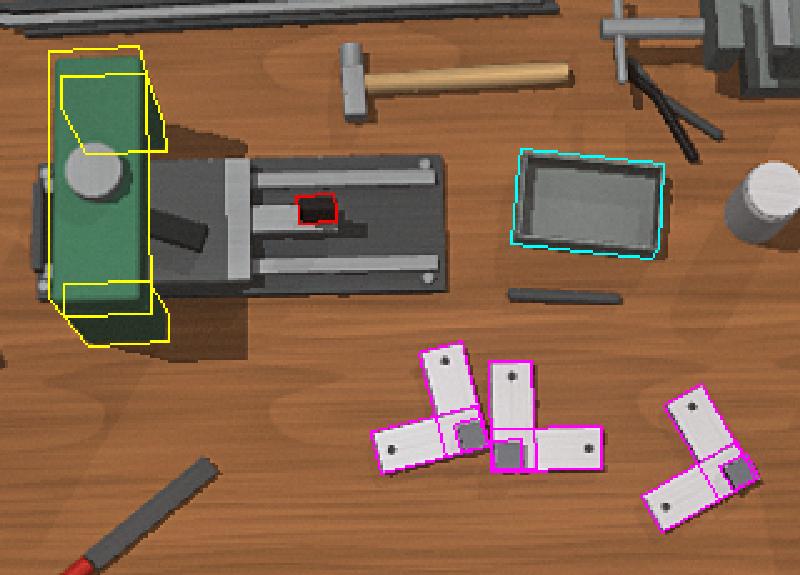

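```bash
cat >> h.py <<'E'
def go(xyz,yaw):
    o=get_obs(); p=np.array(o["tool_pos"]); Rc=R.from_euler('xyz',o["tool_rot"],degrees=True)
    Rt=R.from_euler('xyz',[180,0,yaw],degrees=True)
    s=Rc.inv().apply(np.array(xyz)-p); w=(Rc.inv()*Rt).as_rotvec(degrees=True)
    print("now",np.round(p,4),np.round(o["tool_rot"],2),"F",np.round(o["force"],1),"w",round(o["grip_width"],4),"t",round(o["time_s"],2))
    print("shift",np.round(s,4),"turn",np.round(w,2))
E
python3 - <<'E'
from h import *
d=np.load("pics/a_top.npz"); W=d["W"]; 
m=(W[...,0]>.1)&(W[...,0]<.75)&(W[...,1]<-.42)&(W[...,1]>-.75); print("hmax near box")
print(np.nanmax(W[130:260,530:640,2]))
go([0.66,0.0,0.33],90)
E
```

```text
hmax near box
0.1896818234069113
now [ 0.2209 -0.6113  0.185 ] [179.99   0.    19.87] F [-1.   0.3 -0.4] w 0.0869 t 0.65
shift [ 0.6207 -0.4257 -0.145 ] turn [ 1.000e-02  1.000e-02 -7.013e+01]
```

Emit:
{"op": "arm_command", "data": {
  "targets": [
    [[0,0,-0.05,0,0,0,-1],[0,0,-0.1,0,0,0,-1],[0,0,-0.145,0,0,0,-1],[0.04,-0.03,-0.145,0,0,-5,-1],[0.08,-0.055,-0.145,0,0,-12,-1],[0.12,-0.08,-0.145,0,0,-18,-1],[0.16,-0.11,-0.145,0,0,-24,-1],[0.2,-0.137,-0.145,0,0,-30,-1],[0.24,-0.165,-0.145,0,0,-36,-1],[0.28,-0.19,-0.145,0,0,-42,-1]]
  ]
}}

```text
time_s: 1.65
tool_pos: [0.4205, -0.3355, 0.3305]
tool_rot: [179.9, 0.0, 62.1]
force: [0.8, -0.6, -0.9]
grip_width: 0.087
```

```bash
python3 -c "
from h import *
go([0.66,0.0,0.33],90)"
```

```text
now [ 0.4205 -0.3355  0.3305] [1.7994e+02 4.0000e-02 6.2130e+01] F [ 0.8 -0.6 -0.9] w 0.087 t 1.65
shift [4.085e-01 5.480e-02 3.000e-04] turn [  0.05   0.05 -27.87]
```

Emit:
{"op": "arm_command", "data": {
  "targets": [
    [[0.045,0.006,0,0,0,-4,-1],[0.09,0.012,0,0,0,-8,-1],[0.135,0.018,0,0,0,-12,-1],[0.18,0.024,0,0,0,-16,-1],[0.225,0.03,0,0,0,-20,-1],[0.27,0.036,0,0,0,-24,-1],[0.315,0.042,0,0,0,-28,-1],[0.36,0.048,0,0,0,-28,-1],[0.408,0.055,0,0,0,-28,-1],[0.408,0.055,0,0,0,-28,-1]]
  ]
}}

```text
time_s: 2.65
tool_pos: [0.6619, 0.0055, 0.3278]
tool_rot: [-179.9, -0.4, 90.5]
force: [0.5, -0.2, -0.5]
grip_width: 0.0867
```

Run:
```python
from h import *
c=cam("wrist"); save("c1",c["img"]); go([0.66,0.0,0.33],90)
print(c["origin"],c["attitude"])
```

```text
now [0.661  0.0014 0.3284] [-1.7988e+02 -1.7000e-01  9.0300e+01] F [-0.3 -0.  -0.4] w 0.087 t 2.7
shift [-0.0014 -0.001  -0.0016] turn [-0.12 -0.17  0.3 ]
[0.66146541 0.07881135 0.52730479] [1.64562333e+02 1.17730221e-01 5.30950687e-01]
```

View pics/c1.png

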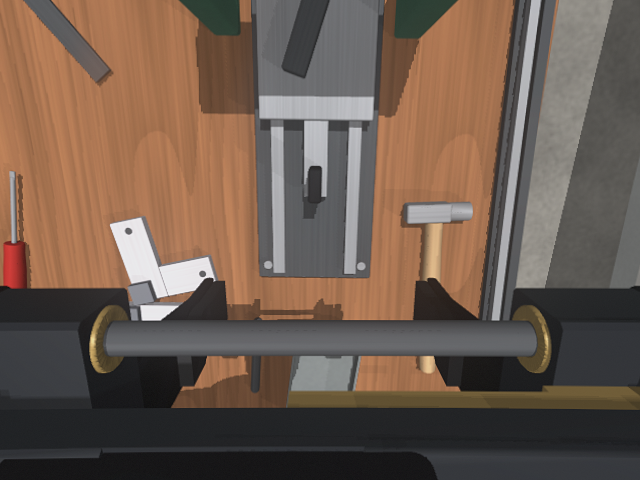

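Run:
```python
from h import *
c=cam("wrist"); img=c["img"];h=hsv(img)
d=np.zeros(h.shape[:2],bool); s=(slice(155,215),slice(295,335)); d[s]=(h[...,2]<42)[s]
ys,xs=np.nonzero(d); print(xs.min(),xs.max(),ys.min(),ys.max())
print(fit(c,d,HAN,.088,[0.655,0.022,0.5],pad=10))
print(fit(c,d,HAN,.088,[0.655,0.022,3],pad=10))
# rails for yaw, z~.03? use bed edges
for uv in [(278,130),(278,260),(354,130),(354,260)]: print(uv,ray(c,uv,0.02))
save("c2",cv2.resize(img[0:290,180:460],None,fx=2.5,fy=2.5))
```

```text
311 321 162 191
(array([ 0.65629467,  0.02822313, -0.15050004]), np.float64(0.04119366407394409))
(array([0.6566207 , 0.02921716, 0.47255593]), np.float64(0.04134368896484375))
(278, 130) [0.60610784 0.07995105 0.02      ]
(278, 260) [ 0.60171293 -0.09564258  0.02      ]
(354, 130) [0.70348773 0.08046455 0.02      ]
(354, 260) [ 0.70870777 -0.09501236  0.02      ]
```

View pics/c2.png

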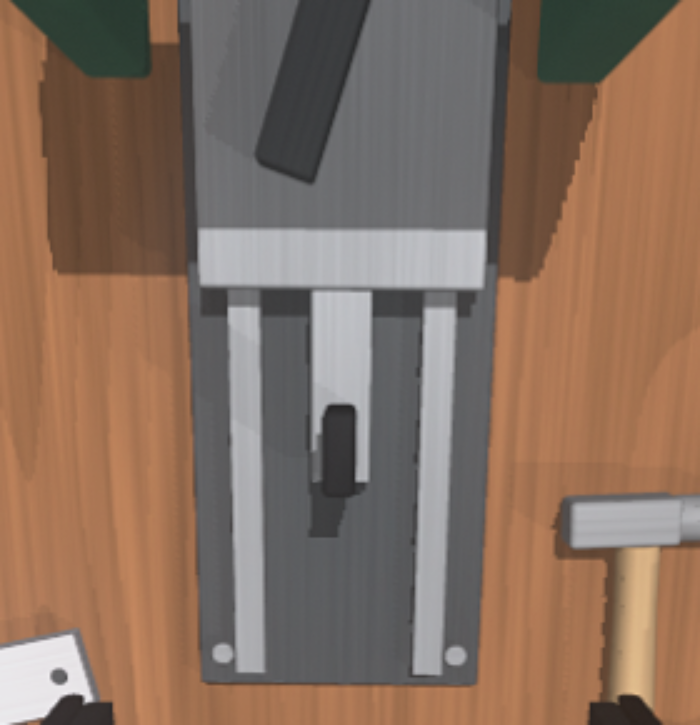

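Run:
```python
from h import *
c=cam("wrist"); img=c["img"];h=hsv(img)
print(np.round(proj(c,place(HAN[0],[.656,.022,.5],.088)),1).tolist())
for uv in [(309.6,162),(322.4,162),(322.4,198),(309.6,198),(316,162),(316,198)]: print(uv,np.round(ray(c,uv,.088),4))
mid=lambda a,b,z:(ray(c,a,z)+ray(c,b,z))/2
print(mid((278,120),(356,120),.02),mid((280,264),(351,266),.02), mid((259,91),(374,91),.04))
```

```text
[[310.7, 189.8], [309.6, 196.2], [310.3, 158.2], [309.1, 161.1], [323.1, 189.7], [323.4, 196.1], [322.9, 158.1], [323.2, 161.0]]
(309.6, 162) [0.6484 0.041  0.088 ]
(322.4, 162) [0.6629 0.041  0.088 ]
(322.4, 198) [ 6.631e-01 -2.000e-04  8.800e-02]
(309.6, 198) [ 6.481e-01 -2.000e-04  8.800e-02]
(316, 162) [0.6557 0.041  0.088 ]
(316, 198) [ 6.556e-01 -2.000e-04  8.800e-02]
[0.6562539  0.08847481 0.02      ] [ 0.65395197 -0.10700788  0.02      ] [0.65586628 0.12081893 0.04      ]
```

```bash
python3 -c "
from h import *
go([0.6556,0.0205,0.05],90)"
```

```text
now [ 0.6605 -0.0039  0.3296] [-1.7996e+02  4.0000e-02  8.9880e+01] F [ 0.1 -0.3 -0.4] w 0.087 t 2.8
shift [ 0.0246 -0.0047  0.2796] turn [-0.04  0.04 -0.12]
```

Emit:
{"op": "arm_command", "data": {
  "targets": [
    [[0.0246,-0.0047,0.04,0,0,0,-1],[0.0246,-0.0047,0.08,0,0,0,-1],[0.0246,-0.0047,0.12,0,0,0,-1],[0.0246,-0.0047,0.16,0,0,0,-1],[0.0246,-0.0047,0.2,0,0,0,-1],[0.0246,-0.0047,0.23,0,0,0,-1],[0.0246,-0.0047,0.26,0,0,0,-1],[0.0246,-0.0047,0.28,0,0,0,-1],[0.0246,-0.0047,0.28,0,0,0,-1],[0.0246,-0.0047,0.28,0,0,0,0]]
  ],
  "newtons": 40
}}

```text
time_s: 3.8
tool_pos: [0.6561, 0.019, 0.0509]
tool_rot: [180.0, 0.1, 89.7]
force: [-0.4, 0.4, 0.8]
grip_width: 0.084
```

Run:
```python
from h import *
c=cam("wrist"); save("d1",c["img"]);go([0.6556,0.0205,0.05],90)
c=cam("scene"); save("d2",c["img"][130:370,250:570])
```

```text
now [0.6569 0.0197 0.0518] [1.7985e+02 4.0000e-02 8.9760e+01] F [-0.6 -0.   0.4] w 0.081 t 3.85
shift [ 0.0008 -0.0013  0.0018] turn [ 0.15  0.04 -0.24]
```

View pics/d1.png

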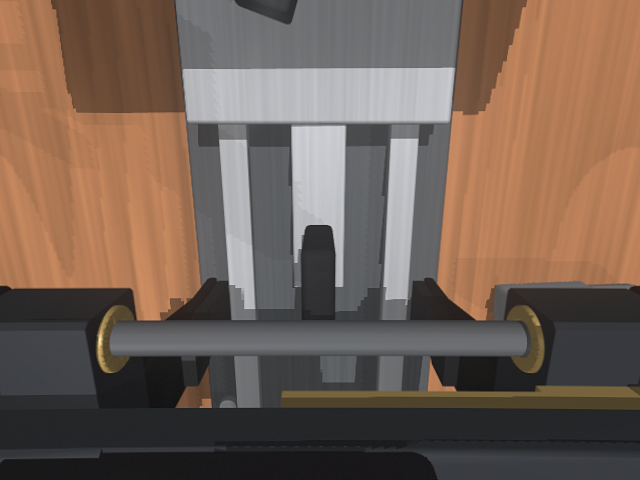

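View pics/d2.png

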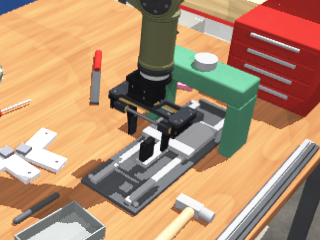

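Handle (318,265) sits centred between the open fingers. Closing.

Emit:
{"op": "arm_command", "data": {
  "targets": [
    [[0,0,0,0,0,0,1],[0,0,0,0,0,0,1],[0,0,0,0,0,0,1],[0,0,0,0,0,0,1],[0,0,0,0,0,0,1],[0,0,0,0,0,0,1],[0,0,0,0,0,0,1],[0,0,0,0,0,0,1],[0,0,0,0,0,0,1],[0,0,0,0,0,0,1]]
  ],
  "newtons": 40
}}

```text
time_s: 4.9
tool_pos: [0.6565, 0.0211, 0.0509]
tool_rot: [179.9, 0.0, 89.9]
force: [-0.9, -0.3, 5.2]
grip_width: 0.0027
```

Run:
```python
from h import *
c=cam("wrist"); save("d3",c["img"])
c=cam("scene"); save("d4",cv2.resize(c["img"][180:340,310:510],None,fx=4,fy=4))
```

```text
(no output)
```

View pics/d3.png

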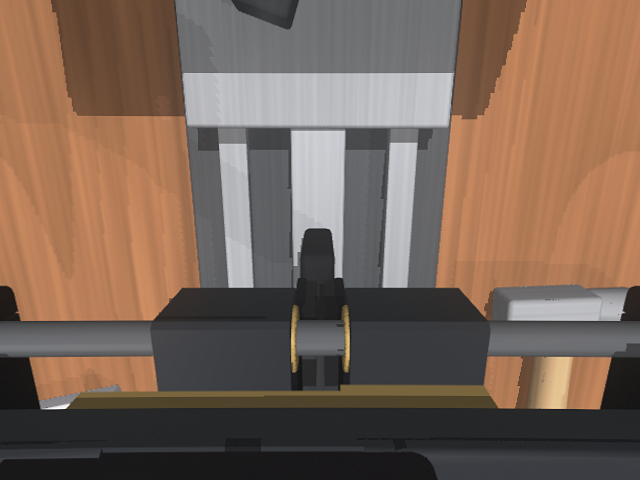

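View pics/d4.png

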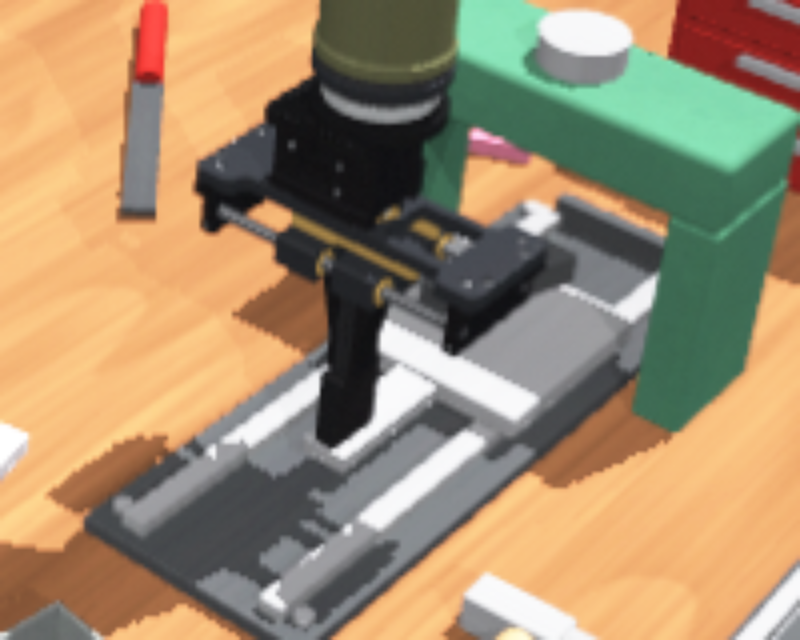

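Run:
```python
from h import *
o=get_obs(); print(o)
c=cam("wrist"); print(c["origin"],c["attitude"])
for uv in [(318,229),(301,240),(333,240),(318,280)]: print(uv,ray(c,uv,.088),ray(c,uv,.036))
W=cloud(c); 
for v in range(200,330,8): print(v,np.round(W[v,[309,318,326]],3).tolist())
save("d5",cv2.resize(c["img"][200:420,220:420],None,fx=3,fy=3,interpolation=cv2.INTER_NEAREST))
```

```text
{'time_s': 5.0, 'qpos': array([ 22.61356562,  28.58395153, -35.27344844,  89.96908367,
        17.49355783,  66.96533224, -16.37075377]), 'joint_velocities': array([ 0.17791859, -0.05047089,  0.07622156,  0.10850572,  0.06051005,
        0.00439476,  0.05274525]), 'effort': array([-6.77691121e-02, -4.73094893e+01, -7.80522019e+00, -2.59409899e+01,
       -6.03897613e-02, -1.68075026e-01,  3.03597089e-04]), 'tool_pos': array([0.6564885 , 0.02113068, 0.05089376]), 'tool_rot': array([1.79922728e+02, 7.73933508e-03, 8.98702535e+01]), 'force': array([-0.24173154, -0.53941436,  5.78949362]), 'wrist_torque': array([-0.04264612,  0.02217229,  0.05354212]), 'grip_width': 0.001012399343326991}
[0.65628232 0.0956987  0.24991438] [ 1.64186017e+02 -6.72411118e-02 -1.27531374e-01]
(318, 229) [0.65553906 0.05508073 0.088     ] [0.65530035 0.04203597 0.036     ]
(301, 240) [0.64799347 0.05008014 0.088     ] [0.64533144 0.0354294  0.036     ]
(333, 240) [0.66216376 0.05004391 0.088     ] [0.66405263 0.03538154 0.036     ]
(318, 280) [0.65545282 0.03109543 0.088     ] [0.65518641 0.01034762 0.036     
[... 541 characters left out ...]
, 0.042, 0.086], [0.659, 0.042, 0.086]]
264 [[0.651, 0.038, 0.086], [0.655, 0.039, 0.087], [0.659, 0.038, 0.087]]
272 [[0.651, 0.035, 0.087], [0.655, 0.035, 0.087], [0.659, 0.035, 0.088]]
280 [[0.651, 0.031, 0.087], [0.655, 0.031, 0.088], [0.659, 0.031, 0.087]]
288 [[0.652, 0.031, 0.097], [0.655, 0.031, 0.097], [0.659, 0.031, 0.096]]
296 [[0.652, 0.031, 0.105], [0.656, 0.031, 0.106], [0.659, 0.031, 0.105]]
304 [[0.652, 0.031, 0.113], [0.656, 0.03, 0.112], [0.659, 0.03, 0.112]]
312 [[0.652, 0.031, 0.12], [0.656, 0.026, 0.111], [0.659, 0.031, 0.119]]
320 [[0.654, 0.054, 0.17], [0.656, 0.054, 0.171], [0.658, 0.054, 0.17]]
328 [[0.654, 0.054, 0.174], [0.656, 0.054, 0.174], [0.658, 0.054, 0.173]]
```

View pics/d5.png

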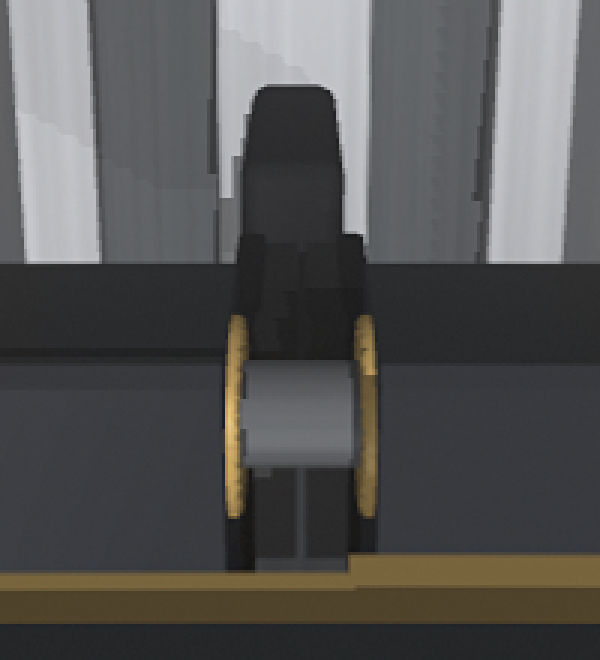

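Emit:
{"op": "arm_command", "data": {
  "targets": [
    [[0,0,0,0,0,0,0.3],[0,0,0,0,0,0,0.3],[0,0,0,0,0,0,0.3],[0,0,0,0,0,0,0.3],[0,0,0,0,0,0,0.3]]
  ],
  "newtons": 40
}}

```text
time_s: 5.55
tool_pos: [0.6542, 0.0209, 0.0486]
tool_rot: [-179.8, 0.0, 89.9]
force: [-0.5, -0.1, 0.3]
grip_width: 0.0282
```

Run:
```python
from h import *
o=get_obs(); print(o["grip_width"],o["force"],o["tool_pos"])
c=cam("wrist"); W=cloud(c); 
for v in range(280,410,6): print(v,[np.round(W[v,k],3).tolist() for k in (265,275,285,300,318)])
save("d6",cv2.resize(c["img"][200:420,220:420],None,fx=3,fy=3,interpolation=cv2.INTER_NEAREST))
c=cam("scene"); save("d7",cv2.resize(c["img"][180:340,310:510],None,fx=4,fy=4))
```

```text
0.02816993457476823 [-0.46539935 -0.09425495  0.26977263] [0.6541707  0.02088535 0.048603  ]
280 [[0.617, 0.002, 0.012], [0.634, 0.032, 0.089], [0.631, 0.001, 0.011], [0.642, 0.011, 0.035], [0.653, 0.031, 0.087]]
286 [[0.617, -0.003, 0.012], [0.635, 0.032, 0.096], [0.639, 0.031, 0.093], [0.642, 0.007, 0.035], [0.653, 0.028, 0.087]]
292 [[0.631, 0.032, 0.102], [0.635, 0.031, 0.099], [0.64, 0.031, 0.099], [0.64, -0.007, 0.012], [0.653, 0.026, 0.088]]
298 [[0.632, 0.032, 0.108], [0.636, 0.031, 0.105], [0.64, 0.03, 0.104], [0.64, -0.011, 0.012], [0.653, 0.022, 0.086]]
304 [[0.633, 0.032, 0.113], [0.637, 0.03, 0.11], [0.64, 0.028, 0.106], [0.64, -0.016, 0.011], [nan, nan, nan]]
310 [[0.634, 0.032, 0.119], [0.637, 0.031, 0.116], [0.64, 0.026, 0.106], [0.64, -0.021, 0.011], [0.653, 0.017, 0.088]]
316 [[0.635, 0.032, 0.123], [0.638, 0.03, 0.12], [0.64, 0.023, 0.106], [0.64, -0.025, 0.011], [0.653, 0.014, 0.087]]
322 [[0.642, 0.054, 0.17], [0.644, 0.054, 0.168], [0.647, 0.054, 0.169], [0.65, 0.054, 0.17], [0.654, 0.054, 0.169]]
328 [[0.642, 0.054, 0.171], [0.645, 0.054, 0.172], [0.647, 0.053,
[... 915 characters left out ...]
 [0.639, 0.015, 0.134], [0.629, -0.073, 0.011], [0.639, -0.073, 0.01], [0.652, -0.073, 0.011]]
382 [[0.635, 0.013, 0.134], [0.639, 0.013, 0.134], [0.628, -0.078, 0.011], [0.639, -0.078, 0.011], [0.652, -0.077, 0.011]]
388 [[0.635, 0.011, 0.135], [0.621, -0.083, 0.011], [0.628, -0.083, 0.01], [0.639, -0.083, 0.011], [0.652, -0.082, 0.012]]
394 [[0.644, 0.046, 0.183], [0.646, 0.045, 0.182], [0.648, 0.045, 0.183], [0.651, 0.045, 0.182], [0.654, 0.044, 0.182]]
400 [[0.644, 0.045, 0.184], [0.646, 0.045, 0.184], [0.648, 0.045, 0.184], [0.651, 0.044, 0.183], [0.654, 0.045, 0.184]]
406 [[0.644, 0.044, 0.185], [0.646, 0.044, 0.185], [0.648, 0.044, 0.185], [0.651, 0.045, 0.186], [0.654, 0.045, 0.186]]
```

View pics/d6.png

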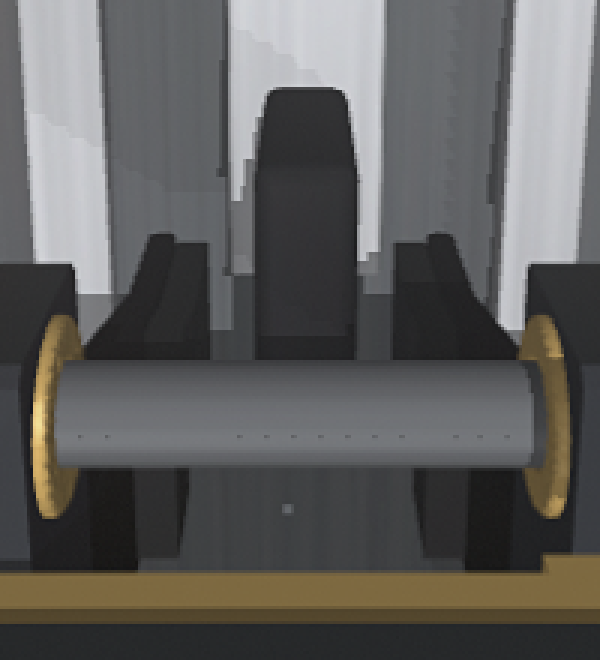

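View pics/d7.png

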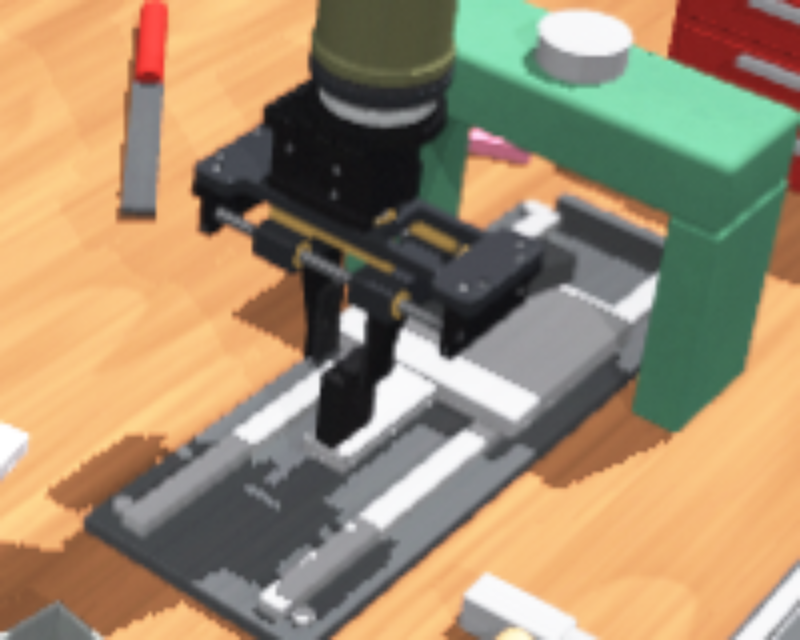

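Run:
```python
from h import *
c=cam("scene")
f=lambda P:[np.round((q-[310,180])*4).tolist() for q in proj(c,P)]
print("han top/bot",f([[.656,.0,.088],[.656,.04,.088],[.656,.0,.036],[.656,.04,.036]]))
for x in (.64,.668):
  for z in (.05,.07,.09,.12): print(x,z,f([[x,.021,z]]))
```

```text
han top/bot [[329.0, 383.0], [370.0, 352.0], [322.0, 453.0], [363.0, 421.0]]
0.64 0.05 [[324.0, 406.0]]
0.64 0.07 [[326.0, 379.0]]
0.64 0.09 [[329.0, 352.0]]
0.64 0.12 [[333.0, 311.0]]
0.668 0.05 [[362.0, 427.0]]
0.668 0.07 [[365.0, 400.0]]
0.668 0.09 [[368.0, 373.0]]
0.668 0.12 [[373.0, 331.0]]
```

Run:
```python
from h import *
d=np.load("pics/a_wrist.npz"); W=d["W"]
for v in (278,282,286,292,300,310,360,370,380,385,390): print(v,[np.round(W[v,k],3).tolist() for k in (200,210,220,420,430)])
```

```text
278 [[0.104, -0.515, -0.002], [0.214, -0.56, 0.221], [0.112, -0.535, -0.001], [0.186, -0.738, -0.001], [0.248, -0.654, 0.222]]
282 [[0.101, -0.516, -0.0], [0.214, -0.561, 0.226], [0.214, -0.565, 0.222], [0.245, -0.65, 0.223], [0.247, -0.653, 0.226]]
286 [[0.213, -0.559, 0.231], [0.213, -0.562, 0.227], [0.215, -0.566, 0.228], [0.245, -0.649, 0.227], [0.246, -0.653, 0.228]]
292 [[0.214, -0.56, 0.237], [0.214, -0.564, 0.234], [0.214, -0.567, 0.231], [0.242, -0.65, 0.228], [0.246, -0.651, 0.234]]
300 [[0.213, -0.562, 0.242], [0.215, -0.566, 0.242], [0.209, -0.568, 0.229], [0.239, -0.65, 0.23], [0.245, -0.649, 0.242]]
310 [[0.214, -0.565, 0.251], [0.213, -0.568, 0.247], [0.206, -0.57, 0.231], [0.236, -0.652, 0.232], [0.242, -0.649, 0.245]]
360 [[0.202, -0.572, 0.262], [0.012, -0.552, -0.0], [0.014, -0.563, -0.002], [-0.292, -1.156, -0.75], [-0.281, -1.188, -0.752]]
370 [[0.197, -0.573, 0.261], [-0.0, -0.556, 0.001], [0.002, -0.566, -0.001], [-0.329, -1.173, -0.753], [-0.317, -1.205, -0.753]]
380 [[-0.018, -0.548, -0.0], [-0.015, -0.559, -0.001], [-0.008, -0.57, 0.002], [-0.363, -1.187, -0.749], [-0.352, -1.22, -0.751]]
385 [[-0.025, -0.55, -0.002], [-0.021, -0.561, -0.001], [-0.017, -0.572, -0.001], [-0.381, -1.194, -0.748], [-0.369, -1.227, -0.748]]
390 [[-0.031, -0.552, -0.0], [-0.027, -0.563, 0.0], [-0.023, -0.574, -0.001], [-0.4, -1.203, -0.749], [-0.388, -1.235, -0.749]]
```

Emit:
{"op": "arm_command", "data": {
  "targets": [
    [[0,0,0,0,0,0,-0.3],[0,0,0.008,0,0,0,-0.3],[0,0,0.016,0,0,0,-0.3],[0,0,0.024,0,0,0,-0.3],[0,0,0.024,0,0,0,-0.3]]
  ]
}}

```text
time_s: 6.2
tool_pos: [0.6544, 0.0208, 0.0238]
tool_rot: [-179.8, 0.0, 89.9]
force: [-0.2, 0.5, 0.2]
grip_width: 0.0549
```

Run:
```python
from h import *
o=get_obs(); print(o["grip_width"],o["force"],o["tool_pos"])
c=cam("scene"); save("d8",cv2.resize(c["img"][180:340,310:510],None,fx=4,fy=4))
```

```text
0.05489995165857869 [-0.19269012  0.49693919  0.22039051] [0.65437212 0.02080915 0.02381406]
```

View pics/d8.png

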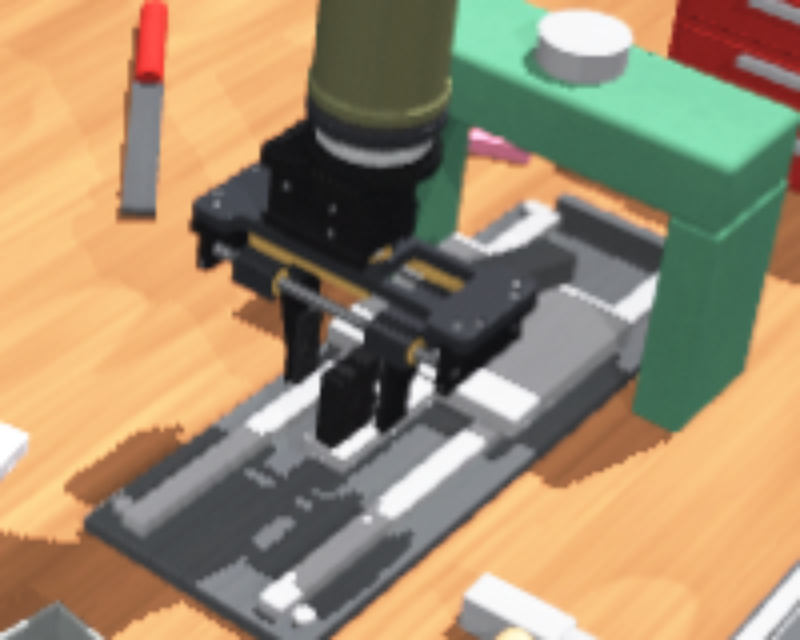

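Emit:
{"op": "arm_command", "data": {
  "targets": [
    [[0,0,0,0,0,0,1],[0,0,0,0,0,0,1],[0,0,0,0,0,0,1],[0,0,0,0,0,0,1],[0,0,0,0,0,0,1],[0,0,0,0,0,0,1]]
  ],
  "newtons": 40
}}

```text
time_s: 6.85
tool_pos: [0.6554, 0.0209, 0.026]
tool_rot: [-179.9, 0.0, 89.9]
force: [-10.0, 0.8, 6.5]
grip_width: 0.0166
```

Emit:
{"op": "arm_command", "data": {
  "targets": [
    [[-0.01,0,0,0,0,0,1],[-0.03,0,0,0,0,0,1],[-0.05,0,0,0,0,0,1],[-0.07,0,0,0,0,0,1],[-0.09,0,0,0,0,0,1],[-0.11,0,0,0,0,0,1],[-0.13,0,0,0,0,0,1],[-0.15,0,0,0,0,0,1],[-0.16,0,0,0,0,0,1],[-0.165,0,0,0,0,0,1]]
  ]
}}

```text
time_s: 7.85
tool_pos: [0.6541, -0.1456, 0.026]
tool_rot: [-179.9, 0.0, 89.8]
force: [-6.2, 2.6, 4.9]
grip_width: 0.0155
```

Run:
```python
from h import *
c=cam("wrist"); save("e1",c["img"])
c=cam("top"); save("e2",cv2.resize(c["img"][60:290,180:500],None,fx=2.5,fy=2.5))
```

```text
(no output)
```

View pics/e2.png

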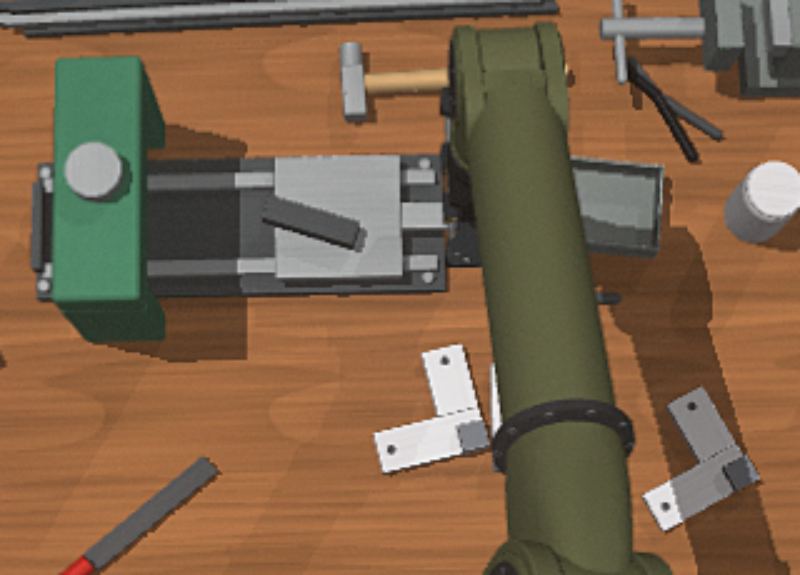

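View pics/e1.png

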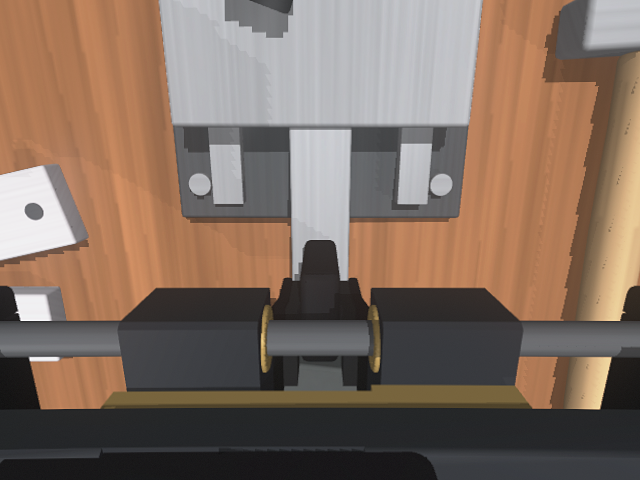

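Emit:
{"op": "arm_command", "data": {
  "targets": [
    [[-0.004,0,0,0,0,0,1],[-0.008,0,0,0,0,0,1],[-0.012,0,0,0,0,0,1],[-0.014,0,0,0,0,0,1]]
  ]
}}

```text
time_s: 8.35
tool_pos: [0.6541, -0.1552, 0.0259]
tool_rot: [-179.8, -0.2, 89.9]
force: [-6.6, 7.6, 5.5]
grip_width: 0.0153
```

Emit:
{"op": "arm_command", "data": {
  "targets": [
    [[-0.004,0,0,0,0,0,1],[-0.008,0,0,0,0,0,1],[-0.008,0,0,0,0,0,1],[-0.008,0,0,0,0,0,1]]
  ]
}}

```text
time_s: 8.75
tool_pos: [0.654, -0.1549, 0.0259]
tool_rot: [-179.7, -0.7, 90.2]
force: [-8.2, 15.4, 6.6]
grip_width: 0.0155
```

Emit:
{"op": "arm_command", "data": {
  "targets": [
    [[0.011,0,0,0,0,0,1],[0.011,0,0,0,0,0,-0.3],[0.011,0,0,0,0,0,-0.3],[0.011,0,0,0,0,0,-0.3],[0.011,0,0,0,0,0,-0.3],[0.011,0,-0.04,0,0,0,-0.3],[0.011,0,-0.08,0,0,0,-0.5],[0.011,0,-0.12,0,0,0,-0.5],[0.011,0,-0.16,0,0,0,-0.5],[0.011,0,-0.2,0,0,0,-0.5]]
  ]
}}

```text
time_s: 9.75
tool_pos: [0.6555, -0.1554, 0.2278]
tool_rot: [179.9, 0.0, 89.8]
force: [1.2, 0.2, -0.2]
grip_width: 0.065
```

Run:
```python
from h import *
go([0.655,-0.06,0.26],90)
c=cam("wrist"); save("f1",c["img"]);print(c["origin"])
```

```text
now [ 0.6555 -0.1554  0.2278] [1.7995e+02 2.0000e-02 8.9840e+01] F [ 1.2  0.2 -0.2] w 0.065 t 9.75
shift [ 0.0954 -0.0008 -0.0323] turn [ 0.05  0.02 -0.16]
[ 0.65546932 -0.08080957  0.42674574]
```

View pics/f1.png

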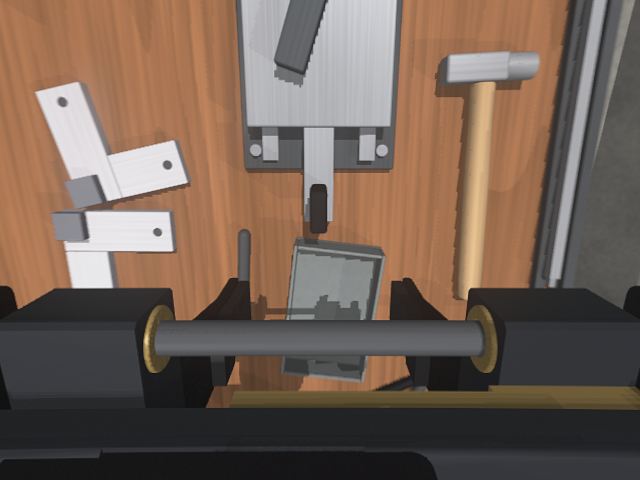

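Emit:
{"op": "arm_command", "data": {
  "targets": [
    [[0.03,0,-0.03,0,0,0,-0.5],[0.06,0,-0.06,0,0,0,-0.5],[0.08,0,-0.07,0,0,0,-0.5],[0.08,0,-0.07,0,0,0,-0.5],[0.08,0,-0.07,0,0,0,-0.5]]
  ]
}}

```text
time_s: 10.3
tool_pos: [0.6555, -0.0756, 0.2947]
tool_rot: [-179.9, 0.1, 89.9]
force: [-0.1, -0.8, -0.4]
grip_width: 0.0655
```

Run:
```python
from h import *
c=cam("wrist"); img=c["img"]; h=hsv(img); save("f2",img); np.savez("pics/f2.npz",W=cloud(c))
d=(h[...,2]<80)&(h[...,1]<60)
d[290:]=0
W=cloud(c); d&=(W[...,2]>.05)
print(d.sum()); d=cv2.morphologyEx(d.astype(np.uint8),cv2.MORPH_OPEN,np.ones((3,3)))>0
n,l,st,ce=cv2.connectedComponentsWithStats(d.astype(np.uint8)); print(st[:,4],ce)
k=1+np.argmax(st[1:,4]); m=l==k
p0=ray(c,ce[k],.062)
best=None
for y in(-30,-20,-10,0):
    q=fit(c,m,OFF,.04,[p0[0],p0[1],y]); 
    if best is None or q[1]>best[1]: best=q
print("offcut",best)
dk=((h[...,1]<40)&(h[...,2]>90)); dk[290:]=0
dk=comp(dk|m,(int(ce[k][0]),int(ce[k][1])))
save("f3",np.dstack([dk*255,m*255,dk*0]).astype(np.uint8))
go([0,0,0],90)
```

```text
1199
[306415    545     84    104     18     34] [[319.53618132 239.42056361]
 [318.73577982 263.94678899]
 [229.21428571 284.25      ]
 [241.48076923 285.17307692]
 [  2.5        288.        ]
 [635.20588235 287.58823529]]
offcut (array([ 0.65470404, -0.18536999,  0.3199629 ]), np.float64(0.2783541679382324))
now [ 0.6552 -0.0768  0.294 ] [-1.7986e+02  8.0000e-02  8.9780e+01] F [-0.   0.  -1.2] w 0.0654 t 10.35
shift [ 0.0747 -0.6547  0.2955] turn [-0.14  0.08 -0.22]
```

View pics/f2.png

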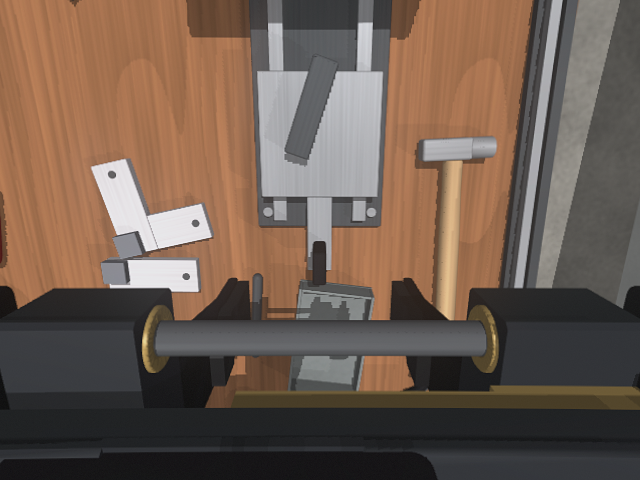

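View pics/f3.png

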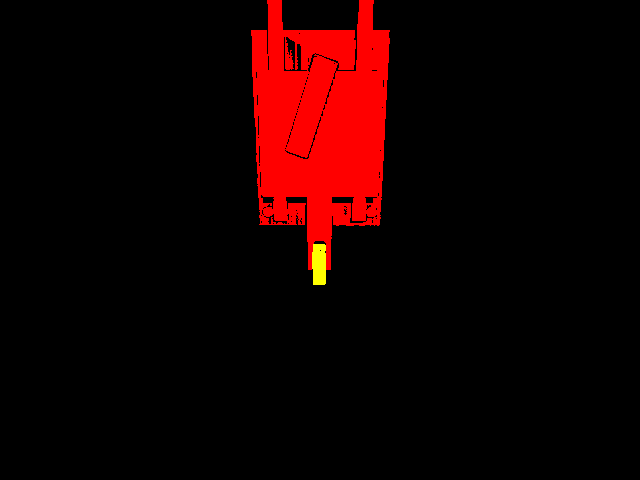

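Run:
```python
from h import *
c=cam("wrist"); img=c["img"]; h=hsv(img)
print(h[100,[290,300,310,318,325,330]].tolist(), h[100,270].tolist())
m=np.zeros(h.shape[:2],bool); m[45:170,280:345]=((h[...,2]<110)&(h[...,1]<60))[45:170,280:345]
m=comp(m,(314,105)); print(m.sum())
m[:72]&=(np.add.outer(np.arange(72),np.zeros(640))>52)
for y in (-15,-25):
    print(fit(c,m,OFF,.04,[.655,-.01,y],pad=12))
for uv in [(257,72),(383,71),(383.5,196.5),(258.5,197)]: print(np.round(ray(c,uv,.04),4))
save("f4",cv2.resize(img[30:220,230:410],None,fx=3,fy=3))
```

```text
[[114, 7, 178], [113, 11, 89], [110, 8, 98], [108, 12, 103], [108, 13, 96], [116, 9, 195]] [114, 7, 185]
3835
(array([  0.64493757,   0.02405531, -18.8505703 ]), np.float64(0.9474948048591614))
(array([  0.64494297,   0.02400739, -18.71016795]), np.float64(0.947148323059082))
[0.5859 0.0615 0.04  ]
[0.724  0.0619 0.04  ]
[ 0.7306 -0.0763  0.04  ]
[ 0.5807 -0.0764  0.04  ]
```

View pics/f4.png

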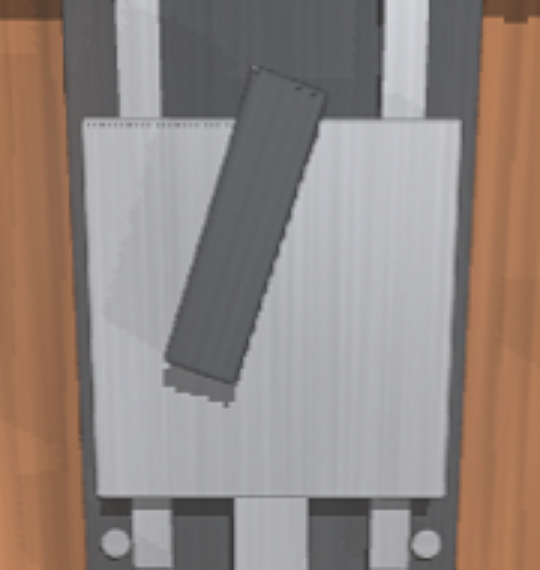

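Run:
```python
from h import *
c=cam("wrist")
for uv in [(258,69.7),(383.7,69.7),(378,195.3),(262.7,195.3)]: print(np.round(ray(c,uv,.04),4))
go([.645,.024,.06],71.2)
```

```text
[0.587  0.0634 0.04  ]
[0.7246 0.0627 0.04  ]
[ 0.7237 -0.0753  0.04  ]
[ 0.5856 -0.0747  0.04  ]
now [ 0.655  -0.0773  0.2938] [-1.7983e+02  5.0000e-02  8.9710e+01] F [-0.1 -0.9  0.8] w 0.0654 t 10.45
shift [ 0.1015 -0.0098  0.2338] turn [-0.16  0.07 18.51]
```

Emit:
{"op": "arm_command", "data": {
  "targets": [
    [[0.03,-0.003,0.02,0,0,6,-0.5],[0.06,-0.006,0.05,0,0,12,-0.5],[0.09,-0.009,0.09,0,0,18.5,-0.5],[0.1,-0.01,0.13,0,0,18.5,-0.5],[0.1,-0.01,0.17,0,0,18.5,-0.5],[0.1,-0.01,0.21,0,0,18.5,-0.5],[0.1,-0.01,0.24,0,0,18.5,-0.5],[0.1,-0.01,0.265,0,0,18.5,-0.5],[0.1,-0.01,0.275,0,0,18.5,-0.5],[0.1,-0.01,0.275,0,0,18.5,-0.5]]
  ]
}}

```text
time_s: 11.45
tool_pos: [0.6443, 0.0237, 0.0186]
tool_rot: [-179.8, 0.1, 71.3]
force: [-0.1, 0.8, 0.5]
grip_width: 0.0652
```

Run:
```python
from h import *
c=cam("wrist"); save("g1",c["img"]); go([.645,.024,.011],71.2)
```

```text
now [0.6457 0.0243 0.0205] [-1.7994e+02  2.0000e-02  7.1310e+01] F [0.1 0.4 0.1] w 0.0654 t 11.5
shift [-0.0005 -0.0005  0.0095] turn [-0.06  0.02  0.11]
```

View pics/g1.png

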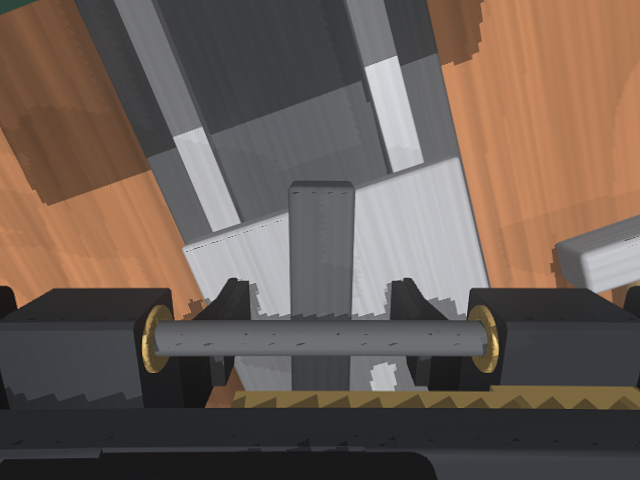

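Emit:
{"op": "arm_command", "data": {
  "targets": [
    [[0,0,0.005,0,0,0,-0.5],[0,0,0.009,0,0,0,-0.5],[0,0,0.009,0,0,0,1],[0,0,0.009,0,0,0,1],[0,0,0.009,0,0,0,1],[0,0,0.009,0,0,0,1],[0,0,0.009,0,0,0,1],[0,0,0.009,0,0,0,1],[0,0,0.009,0,0,0,1]]
  ],
  "newtons": 50
}}

```text
time_s: 12.4
tool_pos: [0.6458, 0.025, 0.012]
tool_rot: [-180.0, 0.0, 71.4]
force: [-0.5, -0.2, 0.3]
grip_width: 0.0276
```

Emit:
{"op": "arm_command", "data": {
  "targets": [
    [[0,0,-0.02,0,0,0,1],[0,0,-0.06,0,0,0,1],[0,0,-0.1,0,0,0,1],[0,0,-0.13,0,0,0,1],[0,0,-0.13,0,0,0,1],[0,0,-0.13,0,0,0,1]]
  ]
}}

```text
time_s: 13.0
tool_pos: [0.6457, 0.0249, 0.1416]
tool_rot: [180.0, 0.0, 71.4]
force: [-0.0, -0.7, -2.8]
grip_width: 0.0275
```

Run:
```python
from h import *
go([.668,-.282,.142],82.8)
c=cam("top"); img=c["img"]; h=hsv(img); save("g2",cv2.resize(img[60:290,180:500],None,fx=2.5,fy=2.5))
t=(h[...,1]<40); t[:, :380]=0
try: print(fit(c,comp(t,(416,142)),TRAY,0.004,[0.665,-0.29,-5],pad=10))
except Exception as e: print(e)
go([.668,-.282,.142],82.8)
```

```text
now [0.6457 0.0249 0.1416] [1.7999e+02 2.0000e-02 7.1370e+01] F [-0.  -0.7 -2.8] w 0.0275 t 13.0
shift [-0.2838  0.1191 -0.0003] turn [ 1.000e-02  2.000e-02 -1.143e+01]
(array([ 0.6678622 , -0.28205497, -7.46547309]), np.float64(0.9364311099052429))
now [0.6448 0.0247 0.1402] [-1.7987e+02  7.0000e-02  7.1370e+01] F [-0.5 -0.2 -3.2] w 0.0276 t 13.05
shift [-0.2832  0.12   -0.0017] turn [ -0.14   0.06 -11.43]
```

View pics/g2.png

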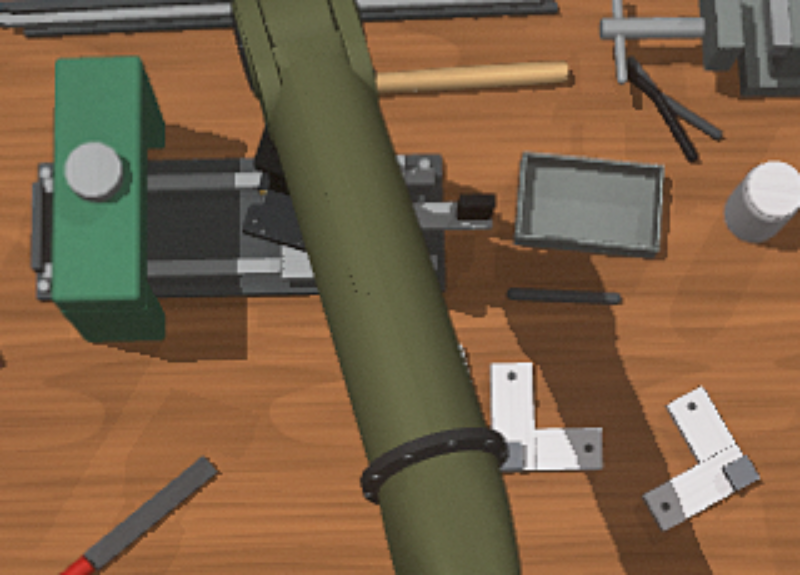

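Emit:
{"op": "arm_command", "data": {
  "targets": [
    [[-0.03,0.012,0,0,0,-1.5,1],[-0.065,0.027,0,0,0,-3,1],[-0.1,0.042,0,0,0,-4.5,1],[-0.135,0.057,0,0,0,-6,1],[-0.17,0.072,0,0,0,-7.5,1],[-0.205,0.087,0,0,0,-9,1],[-0.24,0.102,0,0,0,-11.2,1],[-0.27,0.114,0,0,0,-11.2,1],[-0.2835,0.12,0,0,0,-11.2,1],[-0.2835,0.12,0.02,0,0,-11.2,1]]
  ]
}}

```text
time_s: 14.05
tool_pos: [0.6694, -0.2859, 0.1222]
tool_rot: [179.9, 0.1, 82.3]
force: [1.3, -0.1, -1.5]
grip_width: 0.0273
```

Run:
```python
from h import *
c=cam("wrist"); save("g3",c["img"]); go([.668,-.282,-.012],82.7)
```

```text
now [ 0.6669 -0.2822  0.1166] [-1.7967e+02 -1.1000e-01  8.2470e+01] F [-1.   1.7 -6. ] w 0.0276 t 14.1
shift [1.000e-04 1.800e-03 1.285e-01] turn [-0.33 -0.11 -0.23]
```

View pics/g3.png

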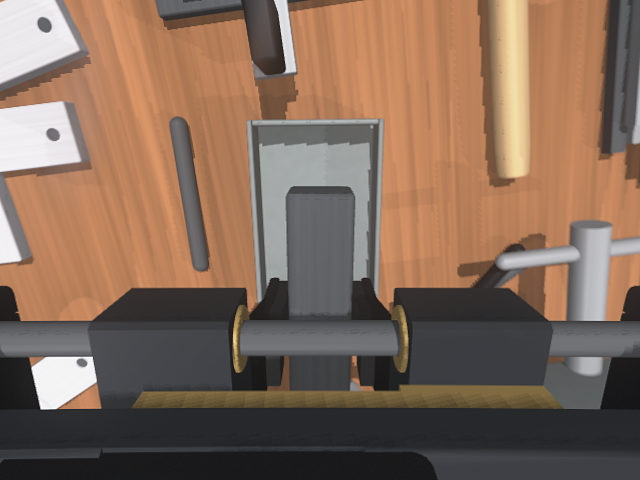

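Emit:
{"op": "arm_command", "data": {
  "targets": [
    [[0,0,0.035,0,0,0,1],[0,0,0.065,0,0,0,1],[0,0,0.09,0,0,0,1],[0,0,0.11,0,0,0,1],[0,0,0.125,0,0,0,1],[0,0,0.125,0,0,0,1],[0,0,0.125,0,0,0,0.1],[0,0,0.125,0,0,0,0.1],[0,0,0.125,0,0,0,0.1],[0,0,0.125,0,0,0,0.1]]
  ]
}}

```text
time_s: 15.1
tool_pos: [0.67, -0.2823, -0.0015]
tool_rot: [179.9, 0.0, 82.6]
force: [0.9, 1.0, -0.3]
grip_width: 0.0384
```

Emit:
{"op": "arm_command", "data": {
  "targets": [
    [[0,0,-0.03,0,0,0,0.1],[0,0,-0.07,0,0,0,0.1],[0,0,-0.11,0,0,0,-0.5],[0,0,-0.16,0,0,0,-0.5],[0,0,-0.21,0,0,0,-0.5],[0,0,-0.25,0,0,0,-0.5],[0,0,-0.28,0,0,0,-0.5]]
  ]
}}

```text
time_s: 15.8
tool_pos: [0.6698, -0.282, 0.2818]
tool_rot: [179.7, 0.1, 82.6]
force: [0.8, -0.7, -0.6]
grip_width: 0.0637
```

Run:
```python
from h import *
c=cam("wrist"); save("g4",c["img"]); go([.668,-.282,-.012],82.7)
c=cam("scene"); save("g5",c["img"])
```

```text
now [ 0.6713 -0.2823  0.2868] [1.7933e+02 1.5000e-01 8.2540e+01] F [-0.3 -0.1  4.1] w 0.0648 t 15.85
shift [ 0.0006 -0.0068  0.2988] turn [ 0.67  0.15 -0.16]
```

View pics/g4.png

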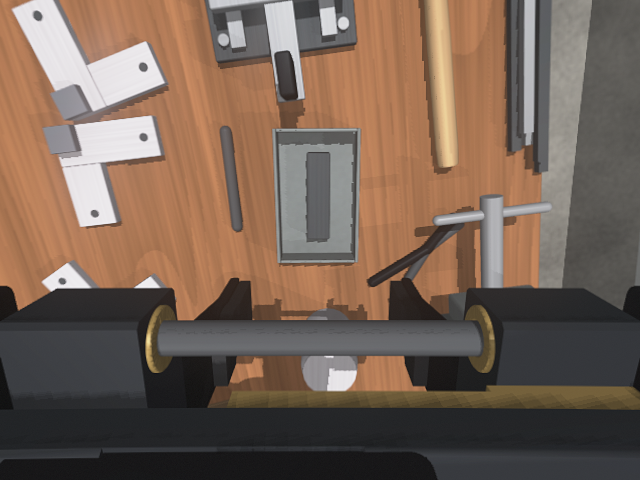

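View pics/g5.png

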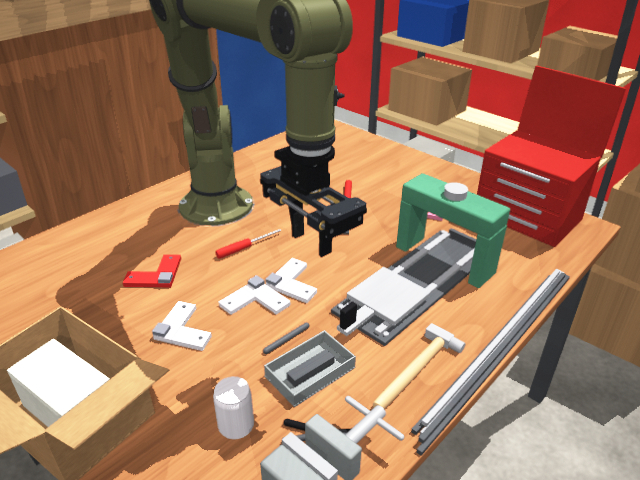

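```bash
cat >> h.py <<'E'
def fitbr(c,p0,seed=None,z=0,s=3):
    m=white(c["img"])
    if c.get("name")=="wrist": m[286:]=0
    uv=proj(c,place(np.array([[-.037,.03,.014]]),p0,z))[0] if seed is None else seed
    uv=(int(round(uv[0])),int(round(uv[1])))
    m=comp(m,uv); return fit(c,m,BR,z,p0,s=s,pad=15)
E
python3 - <<'E'
from h import *
print(get_obs()["qpos"])
for n in ("wrist","top"):
    c=cam(n); c["name"]=n
    for nm,p in (("b0",[0.4427,-0.0861,12.5]),("b1",[0.4302,-0.2230,269.9]),("b2",[0.3782,-0.3726,27.2])):
        try: print(n,nm,fitbr(c,p))
        except Exception as e: print(n,nm,e)
go([.393,-.228,.1],90)
E
```

```text
[ 38.94125046  29.65758621 -30.70807314  59.62460895  14.74619977
  93.54097011   5.28537702]
wrist b0 (array([ 0.44182083, -0.08740995, 12.63546563]), np.float64(0.8171181082725525))
wrist b1 (array([ 4.29235852e-01, -2.23393205e-01,  2.69319270e+02]), np.float64(0.8313029408454895))
wrist b2 (array([ 0.39374887, -0.40104799, 34.92002623]), np.float64(0.2658376693725586))
top b0 (array([ 0.44265129, -0.08605404, 12.58101394]), np.float64(0.9344136714935303))
top b1 (array([ 4.30341908e-01, -2.22539023e-01,  2.69273570e+02]), np.float64(0.8213454484939575))
top b2 (array([ 0.40910297, -0.33857149, 15.41726495]), np.float64(0.18488186597824097))
now [ 0.6695 -0.2819  0.2783] [1.7987e+02 4.0000e-02 8.2570e+01] F [0.7 0.7 0.3] w 0.0656 t 16.0
shift [ 0.0178 -0.2815  0.1777] turn [ 0.13  0.05 -7.43]
```

Emit:
{"op": "arm_command", "data": {
  "targets": [
    [[0.002,-0.04,0,0,0,-1,-0.5],[0.004,-0.08,0,0,0,-2,-0.5],[0.007,-0.12,0.02,0,0,-3,-0.5],[0.01,-0.16,0.04,0,0,-4,-0.5],[0.013,-0.2,0.07,0,0,-5,-0.5],[0.016,-0.24,0.1,0,0,-6,-0.5],[0.018,-0.27,0.13,0,0,-6.7,-0.5],[0.018,-0.2815,0.16,0,0,-6.7,-0.5],[0.018,-0.2815,0.18,0,0,-6.7,-0.5],[0.018,-0.2815,0.18,0,0,-6.7,-0.5]]
  ]
}}

```text
time_s: 17.0
tool_pos: [0.3884, -0.2261, 0.0932]
tool_rot: [-179.6, -0.2, 89.2]
force: [0.4, -0.4, -0.1]
grip_width: 0.065
```

Run:
```python
from h import *
go([.393,-.2276,.1],89.3)
c=cam("wrist"); c["name"]="wrist"; save("h1",c["img"]); go([.393,-.2276,-.032],89.3); print(get_obs()["qpos"])
```

```text
now [ 0.3884 -0.2261  0.0932] [-179.63   -0.22   89.22] F [ 0.4 -0.4 -0.1] w 0.065 t 17.0
shift [-0.0015  0.0046 -0.0068] turn [-0.37 -0.23 -0.08]
now [ 0.3904 -0.2268  0.0952] [-1.7981e+02 -1.4000e-01  8.9250e+01] F [-0.3 -0.8 -0.2] w 0.0654 t 17.05
shift [-0.0011  0.0031  0.1272] turn [-0.19 -0.14 -0.05]
[ 58.54942426  -0.69633198 -31.24796004 115.46873948  -0.43688716
  65.36168145  26.7375731 ]
```

View pics/h1.png

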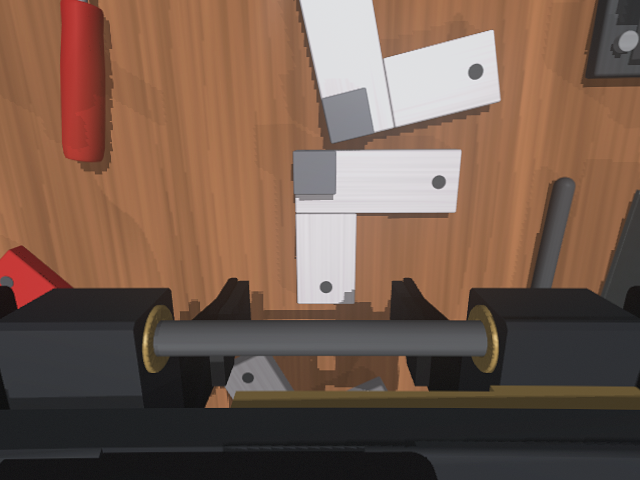

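Emit:
{"op": "arm_command", "data": {
  "targets": [
    [[-0.001,0.002,0.03,0,0,0,-0.5],[-0.001,0.002,0.06,0,0,0,-0.5],[-0.001,0.002,0.085,0,0,0,-0.5],[-0.001,0.002,0.105,0,0,0,-0.5],[-0.001,0.002,0.115,0,0,0,-0.5],[-0.001,0.002,0.115,0,0,0,-0.5],[-0.001,0.002,0.115,0,0,0,-0.5]]
  ]
}}

```text
time_s: 17.75
tool_pos: [0.3952, -0.2292, -0.0171]
tool_rot: [179.9, 0.0, 89.3]
force: [0.5, 0.4, 0.2]
grip_width: 0.0654
```

Run:
```python
from h import *
c=cam("wrist"); c["name"]="wrist"; save("h2",c["img"]); go([.393,-.2276,-.032],89.3)
```

```text
now [ 0.3954 -0.2294 -0.0168] [1.799e+02 7.000e-02 8.927e+01] F [ 0.  -0.3  1.1] w 0.0653 t 17.8
shift [ 0.0018 -0.0024  0.0152] turn [ 0.1   0.07 -0.03]
```

View pics/h2.png

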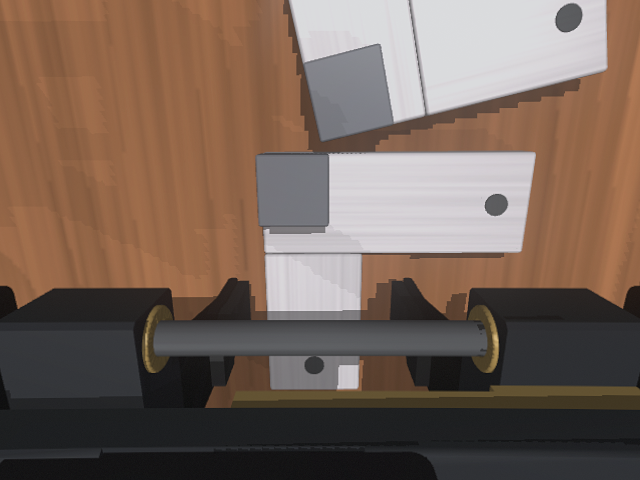

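Emit:
{"op": "arm_command", "data": {
  "targets": [
    [[0.005,-0.0024,0.006,0,0,0,-0.5],[0.005,-0.0024,0.011,0,0,0,-0.5],[0.005,-0.0024,0.014,0,0,0,-0.5],[0.005,-0.0024,0.016,0,0,0,-0.5],[0.005,-0.0024,0.016,0,0,0,-0.5]]
  ]
}}

```text
time_s: 18.3
tool_pos: [0.3917, -0.2236, -0.0343]
tool_rot: [-180.0, -0.0, 89.3]
force: [-0.1, -0.0, -0.7]
grip_width: 0.0651
```

Emit:
{"op": "arm_command", "data": {
  "targets": [
    [[0,0,0,0,0,0,1],[0,0,0,0,0,0,1],[0,0,0,0,0,0,1],[0,0,0,0,0,0,1],[0,0,0,0,0,0,1],[0,0,0,0,0,0,1]]
  ],
  "newtons": 60
}}

```text
time_s: 18.9
tool_pos: [0.392, -0.2238, -0.0339]
tool_rot: [180.0, 0.0, 89.3]
force: [-0.5, -0.4, 0.9]
grip_width: 0.0457
```

Emit:
{"op": "arm_command", "data": {
  "targets": [
    [[0,0,-0.01,0,0,0,1],[0,0,-0.03,0,0,0,1],[0,0,-0.06,0,0,0,1],[0,0,-0.1,0,0,0,1],[0,0,-0.15,0,0,0,1],[0,0,-0.18,0,0,0,1],[0,0,-0.18,0,0,0,1]]
  ]
}}

```text
time_s: 19.6
tool_pos: [0.3945, -0.2251, 0.1507]
tool_rot: [179.6, 0.3, 89.3]
force: [0.8, 0.0, -4.2]
grip_width: 0.0451
```

Run:
```python
from h import *
c=cam("wrist"); save("h3",c["img"]); go([.618,-.009,.145],89.3)
```

```text
now [ 0.3927 -0.2242  0.1478] [1.7985e+02 1.7000e-01 8.9280e+01] F [ 0.3  0.4 -4.7] w 0.0455 t 19.65
shift [0.2181 0.2225 0.0028] turn [ 0.15  0.17 -0.02]
```

View pics/h3.png

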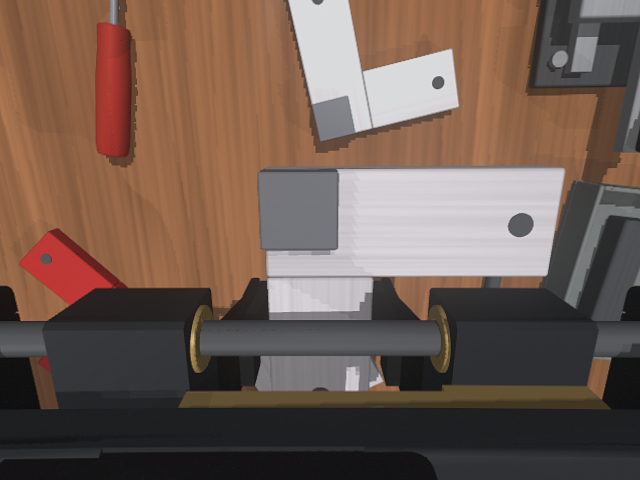

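Emit:
{"op": "arm_command", "data": {
  "targets": [
    [[0.02,0.02,0,0,0,0,1],[0.045,0.045,0,0,0,0,1],[0.07,0.07,0,0,0,0,1],[0.095,0.097,0,0,0,0,1],[0.12,0.122,0,0,0,0,1],[0.145,0.148,0,0,0,0,1],[0.17,0.173,0,0,0,0,1],[0.195,0.199,0,0,0,0,1],[0.21,0.215,0,0,0,0,1],[0.218,0.2225,0,0,0,0,1]]
  ]
}}

```text
time_s: 20.65
tool_pos: [0.6162, -0.0058, 0.1429]
tool_rot: [-179.7, -0.1, 89.5]
force: [-1.1, 0.4, -3.2]
grip_width: 0.0452
```

Emit:
{"op": "arm_command", "data": {
  "targets": [
    [[0,0,0.02,0,0,0,1],[0,0,0.05,0,0,0,1],[0,0,0.08,0,0,0,1],[0,0,0.1,0,0,0,1],[0,0,0.12,0,0,0,1],[0,0,0.12,0,0,0,1],[0,0,0.12,0,0,0,1]]
  ]
}}

```text
time_s: 21.35
tool_pos: [0.6158, -0.0091, 0.025]
tool_rot: [-179.8, 0.0, 89.2]
force: [0.2, 0.8, -3.9]
grip_width: 0.0453
```

Run:
```python
from h import *
c=cam("wrist"); save("h4",c["img"]); go([.618,-.009,.007],89.5)
c=cam("scene"); save("h5",cv2.resize(c["img"][160:350,300:540],None,fx=3.2,fy=3.2))
```

```text
now [ 0.617  -0.0089  0.0262] [-1.7999e+02  1.0000e-02  8.9250e+01] F [ 0.4 -0.2 -3.2] w 0.0453 t 21.4
shift [-0.0001  0.001   0.0192] turn [-0.01  0.01 -0.25]
```

View pics/h4.png

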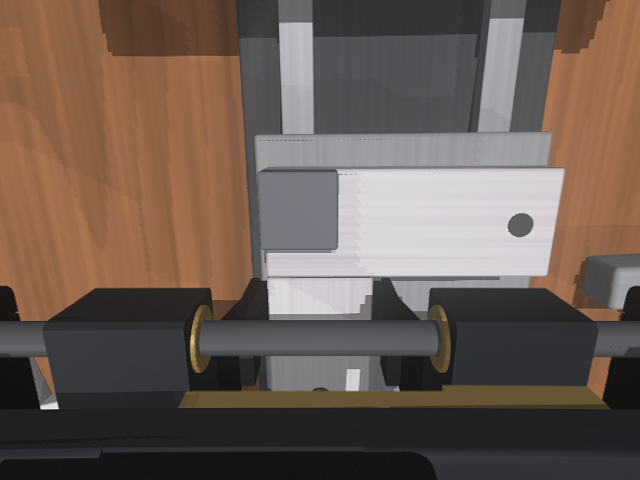

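View pics/h5.png

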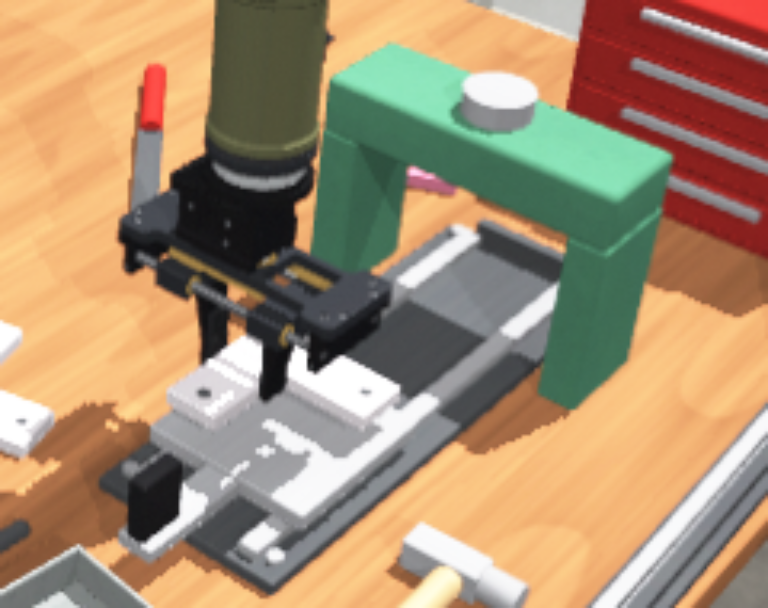

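Emit:
{"op": "arm_command", "data": {
  "targets": [
    [[0,0.001,0.007,0,0,0,1],[0,0.001,0.013,0,0,0,1],[0,0.001,0.017,0,0,0,1],[0,0.001,0.0195,0,0,0,1],[0,0.001,0.0205,0,0,0,1],[0,0.001,0.0205,0,0,0,1]]
  ]
}}

```text
time_s: 22.05
tool_pos: [0.6182, -0.0086, 0.0061]
tool_rot: [180.0, 0.0, 89.3]
force: [-3.9, -0.5, 2.6]
grip_width: 0.0453
```

Emit:
{"op": "arm_command", "data": {
  "targets": [
    [[0,0,0,0,0,0,0.2],[0,0,0,0,0,0,-0.3],[0,0,0,0,0,0,-0.4],[0,0,0,0,0,0,-0.4],[0,0,-0.02,0,0,0,-0.4],[0,0,-0.06,0,0,0,-0.4],[0,0,-0.1,0,0,0,-0.5],[0,0,-0.15,0,0,0,-0.5],[0,0,-0.2,0,0,0,-0.5],[0,0,-0.2,0,0,0,-0.5]]
  ]
}}

```text
time_s: 23.05
tool_pos: [0.6229, -0.0074, 0.2137]
tool_rot: [179.2, 0.0, 89.3]
force: [0.6, -0.0, -0.1]
grip_width: 0.0652
```

Run:
```python
from h import *
c=cam("wrist"); save("h6",c["img"]); go([.618,-.009,.007],89.5)
c=cam("top"); save("h7",cv2.resize(c["img"][60:290,180:500],None,fx=2.5,fy=2.5))
```

```text
now [ 0.621  -0.0078  0.2098] [1.7951e+02 2.0000e-02 8.9280e+01] F [ 0.2  0.3 -0.8] w 0.0656 t 23.1
shift [-0.0011 -0.0048  0.2028] turn [ 0.49  0.02 -0.22]
```

View pics/h6.png

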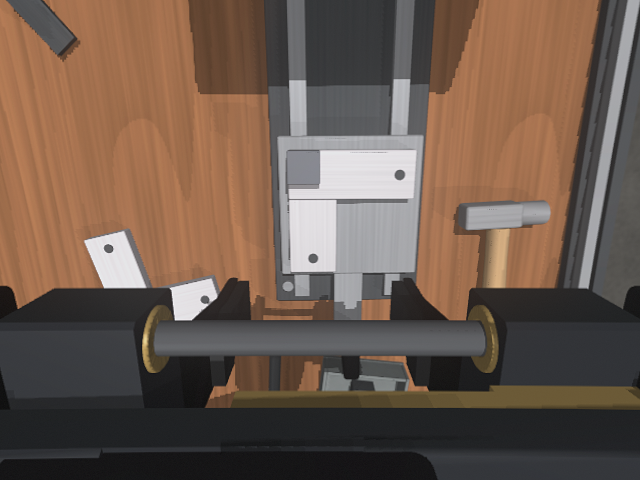

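View pics/h7.png

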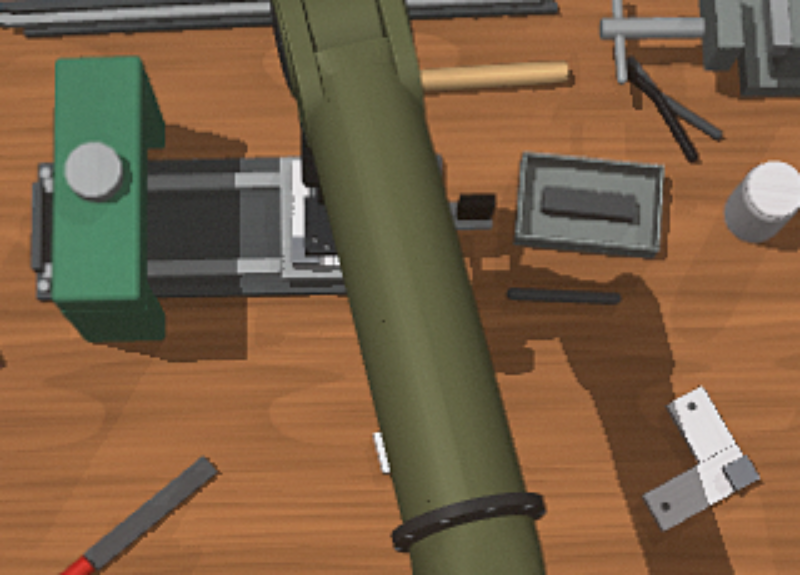

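Run:
```python
from h import *
go([.452,-.1222,.1],12.6)
```

```text
now [ 0.6193 -0.0083  0.2069] [1.7979e+02 2.0000e-02 8.9270e+01] F [-0.6 -0.4 -1.3] w 0.0656 t 23.15
shift [-0.1159 -0.1662  0.1063] turn [ 0.19 -0.12 76.67]
```

Emit:
{"op": "arm_command", "data": {
  "targets": [
    [[-0.01,-0.014,0,0,0,8,-0.5],[-0.02,-0.03,0,0,0,16,-0.5],[-0.035,-0.05,0,0,0,24,-0.5],[-0.05,-0.07,0,0,0,32,-0.5],[-0.065,-0.09,0,0,0,40,-0.5],[-0.08,-0.11,0.02,0,0,48,-0.5],[-0.095,-0.135,0.04,0,0,56,-0.5],[-0.11,-0.155,0.06,0,0,64,-0.5],[-0.116,-0.166,0.08,0,0,72,-0.5],[-0.116,-0.166,0.1,0,0,76.7,-0.5]]
  ]
}}

```text
time_s: 24.15
tool_pos: [0.4474, -0.1241, 0.1027]
tool_rot: [-180.0, 0.2, 12.1]
force: [0.5, -0.2, 0.1]
grip_width: 0.0654
```

Emit:
{"op": "arm_command", "data": {
  "targets": [
    [[0,0,0,0,0,0,-0.5],[0,0,0,0,0,0,-0.5]]
  ]
}}

```text
time_s: 24.35
tool_pos: [0.45, -0.1221, 0.1046]
tool_rot: [-179.9, 0.1, 12.7]
force: [-0.6, -0.1, 1.0]
grip_width: 0.0653
```

Run:
```python
from h import *
c=cam("wrist"); save("i1",c["img"]); 
c=cam("top"); print(fitbr(c,[0.4427,-0.0861,12.5])); print(fitbr(c,[0.3782,-0.3726,27.2]))
go([.452,-.1222,-.015],12.6)
```

```text
(array([ 0.44106968, -0.07923461, 12.24037514]), np.float64(0.22046291828155518))
(array([ 0.37867121, -0.37234806, 26.68401618]), np.float64(0.920045018196106))
now [ 0.4513 -0.1223  0.1059] [ 1.7999e+02 -4.0000e-02  1.2690e+01] F [-0.6 -0.7  0.7] w 0.0655 t 24.45
shift [6.000e-04 1.000e-04 1.209e-01] turn [ 0.01 -0.04  0.09]
```

View pics/i1.png

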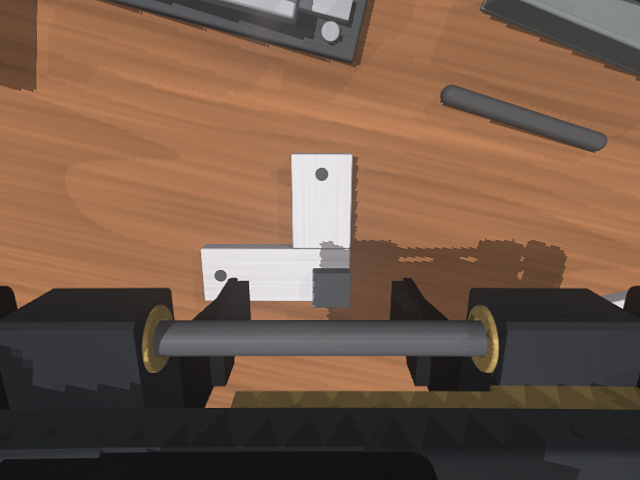

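Emit:
{"op": "arm_command", "data": {
  "targets": [
    [[0,0,0.03,0,0,0,-0.5],[0,0,0.06,0,0,0,-0.5],[0,0,0.085,0,0,0,-0.5],[0,0,0.105,0,0,0,-0.5],[0,0,0.12,0,0,0,-0.5],[0,0,0.12,0,0,0,-0.5],[0,0,0.12,0,0,0,-0.5]]
  ]
}}

```text
time_s: 25.15
tool_pos: [0.4515, -0.1224, -0.0138]
tool_rot: [180.0, -0.1, 12.6]
force: [0.9, -0.9, 0.7]
grip_width: 0.065
```

Run:
```python
from h import *
c=cam("wrist"); save("i2",c["img"]); 
go([.452,-.1222,-.034],12.6)
```

```text
now [ 0.452  -0.1226 -0.0134] [ 1.7994e+02 -1.0000e-01  1.2610e+01] F [-0.2  0.7 -0.3] w 0.0653 t 25.2
shift [ 0.0001 -0.0004  0.0206] turn [ 0.06 -0.1   0.01]
```

View pics/i2.png

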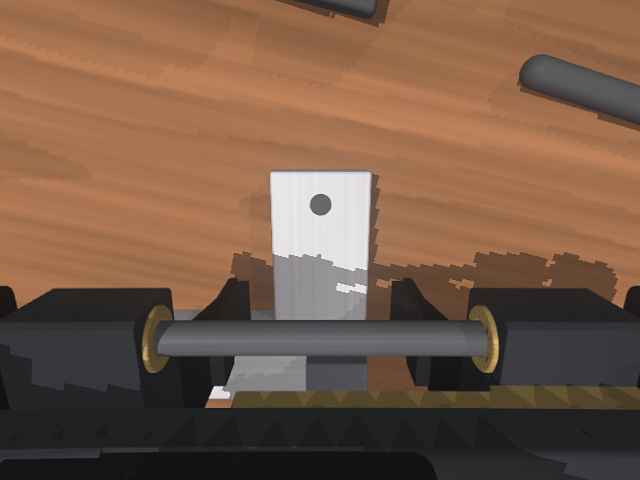

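Emit:
{"op": "arm_command", "data": {
  "targets": [
    [[0.002,0,0.008,0,0,0,-0.5],[0.002,0,0.014,0,0,0,-0.5],[0.002,0,0.0185,0,0,0,-0.5],[0.002,0,0.0205,0,0,0,-0.5],[0.002,0,0.0205,0,0,0,1],[0.002,0,0.0205,0,0,0,1],[0.002,0,0.0205,0,0,0,1],[0.002,0,0.0205,0,0,0,1],[0.002,0,0.0205,0,0,0,1],[0.002,0,0.0205,0,0,0,1]]
  ],
  "newtons": 60
}}

```text
time_s: 26.2
tool_pos: [0.4528, -0.1221, -0.0349]
tool_rot: [180.0, -0.0, 12.6]
force: [0.8, 0.1, 1.1]
grip_width: 0.0452
```

Emit:
{"op": "arm_command", "data": {
  "targets": [
    [[0,0,-0.01,0,0,0,1],[0,0,-0.03,0,0,0,1],[0,0,-0.07,0,0,0,1],[0,0,-0.11,0,0,0,1],[0,0,-0.15,0,0,0,1],[0,0,-0.19,0,0,0,1],[0,0,-0.19,0,0,0,1],[0,0,-0.19,0,0,0,1]]
  ]
}}

```text
time_s: 27.0
tool_pos: [0.4524, -0.1219, 0.1551]
tool_rot: [179.9, -0.0, 12.6]
force: [-0.5, -0.2, -5.5]
grip_width: 0.0454
```

Run:
```python
from h import *
go([.692,-.005,.155],89.6)
```

```text
now [ 0.4524 -0.1219  0.1551] [ 1.7995e+02 -1.0000e-02  1.2580e+01] F [-0.5 -0.2 -5.5] w 0.0454 t 27.0
shift [ 2.593e-01 -6.200e-02  1.000e-04] turn [ 5.000e-02  3.000e-02 -7.702e+01]
```

Emit:
{"op": "arm_command", "data": {
  "targets": [
    [[0.026,-0.006,0,0,0,-7.7,1],[0.052,-0.0125,0,0,0,-15.4,1],[0.078,-0.0185,0,0,0,-23.1,1],[0.104,-0.025,0,0,0,-30.8,1],[0.13,-0.031,0,0,0,-38.5,1],[0.156,-0.037,0,0,0,-46.2,1],[0.182,-0.0435,0,0,0,-53.9,1],[0.208,-0.05,0,0,0,-61.6,1],[0.234,-0.056,0,0,0,-69.3,1],[0.2593,-0.062,0,0,0,-77,1]]
  ]
}}

```text
time_s: 28.0
tool_pos: [0.6911, -0.0045, 0.151]
tool_rot: [-179.7, -0.0, 89.9]
force: [-0.7, -0.2, -3.8]
grip_width: 0.0454
```

Emit:
{"op": "arm_command", "data": {
  "targets": [
    [[0,0,0,0,0,0,1],[0,0,0,0,0,0,1],[0,0,0.02,0,0,0,1],[0,0,0.05,0,0,0,1],[0,0,0.075,0,0,0,1],[0,0,0.09,0,0,0,1],[0,0,0.09,0,0,0,1],[0,0,0.09,0,0,0,1]]
  ]
}}

```text
time_s: 28.8
tool_pos: [0.6922, -0.0054, 0.0654]
tool_rot: [180.0, 0.0, 89.5]
force: [0.3, 0.3, -3.8]
grip_width: 0.0452
```

Run:
```python
from h import *
c=cam("wrist"); save("j1",c["img"]); 
go([.692,-.005,.02],89.6)
c=cam("scene"); save("j2",cv2.resize(c["img"][160:350,300:540],None,fx=3.2,fy=3.2))
```

```text
now [ 0.6929 -0.0051  0.0664] [179.89   0.    89.54] F [-0.3 -0.5 -4.2] w 0.0453 t 28.85
shift [ 0.0001 -0.001   0.0463] turn [ 0.11  0.   -0.06]
```

View pics/j1.png

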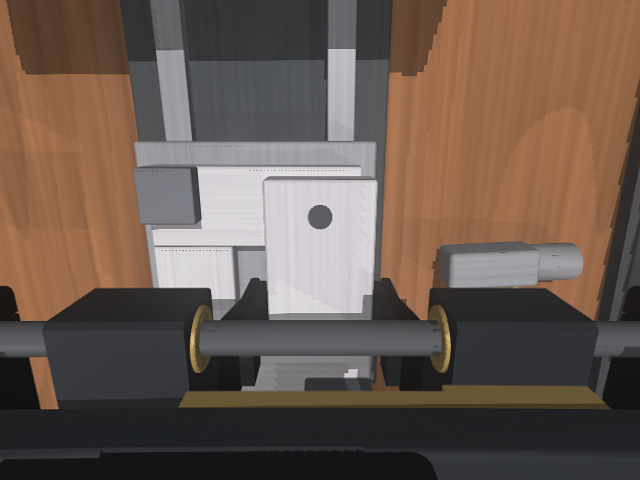

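View pics/j2.png

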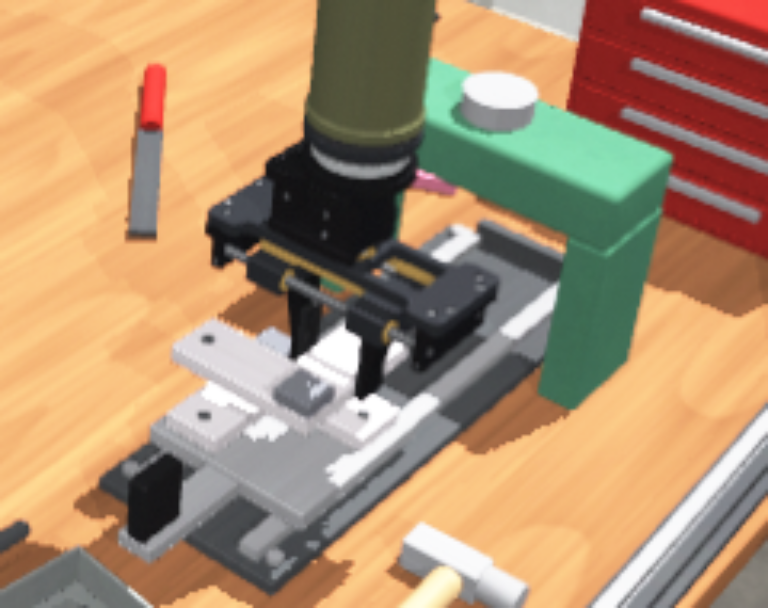

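Emit:
{"op": "arm_command", "data": {
  "targets": [
    [[0,-0.001,0.012,0,0,0,1],[0,-0.001,0.024,0,0,0,1],[0,-0.001,0.034,0,0,0,1],[0,-0.001,0.041,0,0,0,1],[0,-0.001,0.045,0,0,0,1],[0,-0.001,0.0475,0,0,0,1],[0,-0.001,0.0475,0,0,0,1]]
  ]
}}

```text
time_s: 29.6
tool_pos: [0.6909, -0.0051, 0.0192]
tool_rot: [-180.0, 0.1, 89.6]
force: [-4.2, -0.9, 4.7]
grip_width: 0.0455
```

Contact (force reversed). Releasing.

Emit:
{"op": "arm_command", "data": {
  "targets": [
    [[0,0,0,0,0,0,0.2],[0,0,0,0,0,0,-0.3],[0,0,0,0,0,0,-0.4],[0,0,0,0,0,0,-0.4],[0,0,-0.02,0,0,0,-0.4],[0,0,-0.06,0,0,0,-0.4],[0,0,-0.1,0,0,0,-0.5],[0,0,-0.15,0,0,0,-0.5],[0,0,-0.19,0,0,0,-0.5],[0,0,-0.19,0,0,0,-0.5]]
  ]
}}

```text
time_s: 30.6
tool_pos: [0.695, -0.0038, 0.2152]
tool_rot: [179.3, -0.0, 89.6]
force: [0.4, 0.3, 0.5]
grip_width: 0.0653
```

Run:
```python
from h import *
c=cam("wrist"); save("j3",c["img"]); 
c=cam("top"); save("j4",c["img"]); print(fitbr(c,[0.3782,-0.3726,27.2]))
```

```text
(array([ 0.37853839, -0.37256602, 26.56229538]), np.float64(0.9167003631591797))
```

View pics/j3.png

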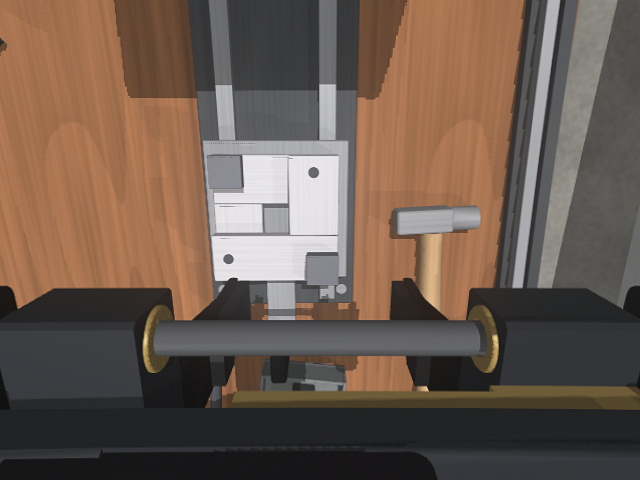

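View pics/j4.png

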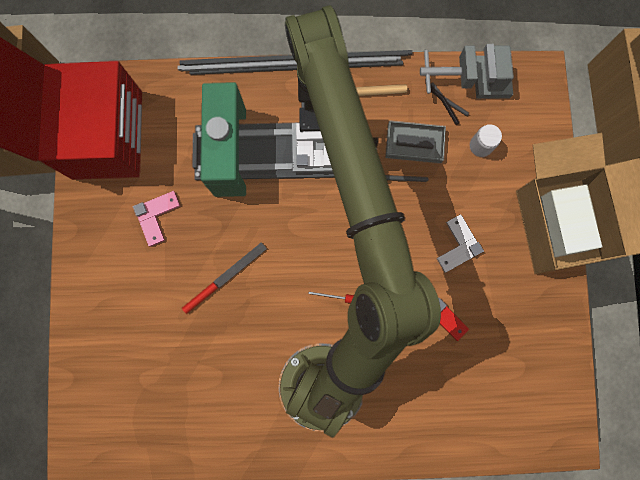

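Run:
```python
from h import *
go([.3441,-.3865,.11],116.8)
```

```text
now [ 0.692  -0.0048  0.2086] [1.7985e+02 1.0000e-02 8.9580e+01] F [-0.1 -0.2 -1.1] w 0.0653 t 30.7
shift [-0.3843 -0.3453  0.0978] turn [  0.15   0.05 -27.22]
```

Emit:
{"op": "arm_command", "data": {
  "targets": [
    [[-0.03,-0.027,0,0,0,-2,-0.5],[-0.065,-0.058,0,0,0,-5,-0.5],[-0.1,-0.09,0,0,0,-8,-0.5],[-0.135,-0.121,0,0,0,-11,-0.5],[-0.17,-0.153,0,0,0,-14,-0.5],[-0.205,-0.184,0,0,0,-17,-0.5],[-0.24,-0.216,0,0,0,-20,-0.5],[-0.275,-0.247,0,0,0,-23,-0.5],[-0.31,-0.278,0,0,0,-26,-0.5],[-0.34,-0.305,0.02,0,0,-27.2,-0.5]]
  ]
}}

```text
time_s: 31.7
tool_pos: [0.3819, -0.3457, 0.1878]
tool_rot: [-180.0, 0.2, 116.7]
force: [-0.2, -0.1, -1.1]
grip_width: 0.0654
```

Run:
```python
from h import *
go([.3441,-.3865,.11],116.8)
```

```text
now [ 0.3819 -0.3457  0.1878] [-1.7999e+02  1.6000e-01  1.1671e+02] F [-0.2 -0.1 -1.1] w 0.0654 t 31.7
shift [-0.0193 -0.0521  0.0778] turn [-0.01  0.16 -0.09]
```

Emit:
{"op": "arm_command", "data": {
  "targets": [
    [[-0.01,-0.025,0.02,0,0,0,-0.5],[-0.018,-0.048,0.05,0,0,0,-0.5],[-0.018,-0.049,0.075,0,0,0,-0.5],[-0.018,-0.049,0.08,0,0,0,-0.5],[-0.018,-0.049,0.08,0,0,0,-0.5],[-0.018,-0.049,0.08,0,0,0,-0.5]]
  ]
}}

```text
time_s: 32.3
tool_pos: [0.3491, -0.3806, 0.1081]
tool_rot: [180.0, 0.0, 116.9]
force: [-1.2, -1.3, 0.2]
grip_width: 0.0653
```

Run:
```python
from h import *
c=cam("wrist"); save("k1",c["img"]); 
go([.3441,-.3865,-.014],116.8)
```

```text
now [ 0.3493 -0.381   0.1086] [1.7997e+02 1.1000e-01 1.1685e+02] F [0.1 1.1 0.5] w 0.0654 t 32.35
shift [-0.0024 -0.0072  0.1226] turn [0.03 0.11 0.05]
```

View pics/k1.png

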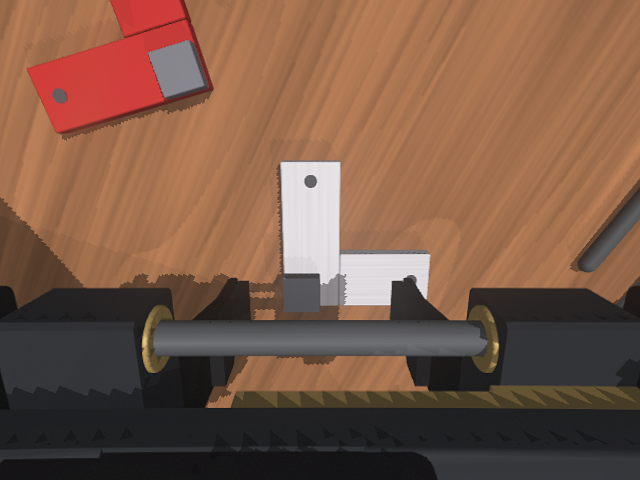

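Emit:
{"op": "arm_command", "data": {
  "targets": [
    [[-0.001,-0.004,0.03,0,0,0,-0.5],[-0.001,-0.007,0.06,0,0,0,-0.5],[-0.001,-0.007,0.085,0,0,0,-0.5],[-0.001,-0.007,0.105,0,0,0,-0.5],[-0.001,-0.007,0.12,0,0,0,-0.5],[-0.001,-0.007,0.122,0,0,0,-0.5],[-0.001,-0.007,0.122,0,0,0,-0.5]]
  ]
}}

```text
time_s: 33.05
tool_pos: [0.3429, -0.3852, -0.0139]
tool_rot: [180.0, 0.1, 116.8]
force: [-0.6, 0.2, 0.0]
grip_width: 0.0657
```

Run:
```python
from h import *
c=cam("wrist"); save("k2",c["img"]); 
go([.3441,-.3865,-.034],116.8)
```

```text
now [ 0.3431 -0.3856 -0.0135] [1.7998e+02 1.0000e-01 1.1679e+02] F [0.  0.1 0.4] w 0.0649 t 33.1
shift [-0.0012  0.0005  0.0205] turn [ 0.02  0.1  -0.01]
```

View pics/k2.png

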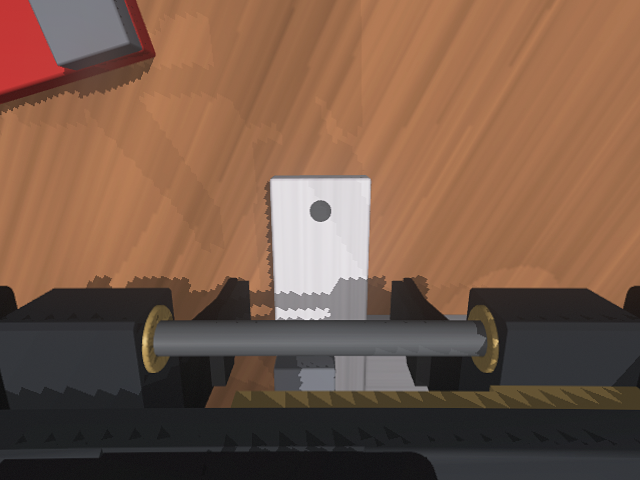

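Emit:
{"op": "arm_command", "data": {
  "targets": [
    [[0.001,0,0.008,0,0,0,-0.5],[0.001,0,0.014,0,0,0,-0.5],[0.001,0,0.0185,0,0,0,-0.5],[0.001,0,0.0205,0,0,0,-0.5],[0.001,0,0.0205,0,0,0,1],[0.001,0,0.0205,0,0,0,1],[0.001,0,0.0205,0,0,0,1],[0.001,0,0.0205,0,0,0,1],[0.001,0,0.0205,0,0,0,1],[0.001,0,0.0205,0,0,0,1]]
  ],
  "newtons": 60
}}

```text
time_s: 34.1
tool_pos: [0.342, -0.3842, -0.0348]
tool_rot: [180.0, 0.0, 116.8]
force: [0.4, -0.1, 0.6]
grip_width: 0.0452
```

Emit:
{"op": "arm_command", "data": {
  "targets": [
    [[0,0,-0.01,0,0,0,1],[0,0,-0.03,0,0,0,1],[0,0,-0.07,0,0,0,1],[0,0,-0.11,0,0,0,1],[0,0,-0.15,0,0,0,1],[0,0,-0.19,0,0,0,1],[0,0,-0.21,0,0,0,1],[0,0,-0.21,0,0,0,1]]
  ]
}}

```text
time_s: 34.9
tool_pos: [0.343, -0.3853, 0.1783]
tool_rot: [180.0, 0.3, 116.8]
force: [0.1, -1.6, -4.0]
grip_width: 0.045
```

Run:
```python
from h import *
c=cam("wrist"); save("k3",c["img"]); 
go([.659,.029,.175],-.4)
```

```text
now [ 0.3419 -0.3843  0.1758] [-1.7997e+02  1.1000e-01  1.1677e+02] F [-0.6  0.7 -4.1] w 0.0456 t 34.95
shift [2.261e-01 4.693e-01 1.000e-04] turn [1.0000e-01 1.0000e-01 1.1717e+02]
```

View pics/k3.png

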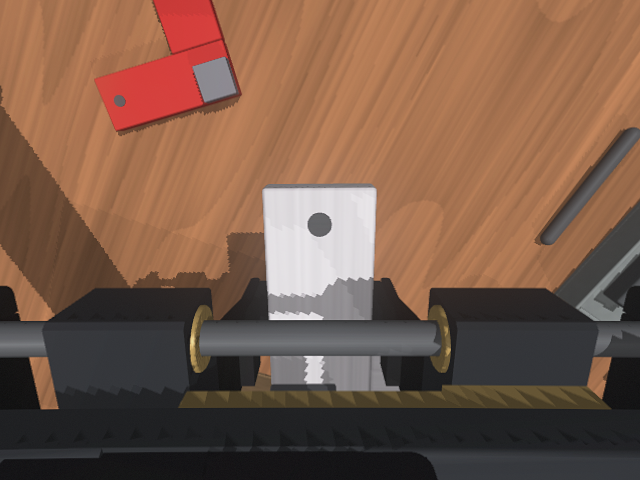

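Emit:
{"op": "arm_command", "data": {
  "targets": [
    [[0.012,0.025,0,0,0,7,1],[0.026,0.055,0,0,0,15,1],[0.04,0.085,0,0,0,23,1],[0.055,0.115,0,0,0,31,1],[0.07,0.145,0,0,0,39,1],[0.085,0.175,0,0,0,47,1],[0.1,0.205,0,0,0,55,1],[0.113,0.235,0,0,0,63,1],[0.127,0.265,0,0,0,71,1],[0.142,0.295,0,0,0,79,1]]
  ]
}}

```text
time_s: 35.95
tool_pos: [0.5401, -0.1231, 0.1722]
tool_rot: [-179.8, 0.1, 37.4]
force: [0.3, -0.5, -3.3]
grip_width: 0.0451
```

Run:
```python
from h import *
go([.6615,.029,.175],-.4)
```

```text
now [ 0.5401 -0.1231  0.1722] [-1.7979e+02  1.3000e-01  3.7430e+01] F [ 0.3 -0.5 -3.3] w 0.0451 t 35.95
shift [ 0.1888 -0.047  -0.003 ] turn [-0.16  0.2  37.83]
```

Emit:
{"op": "arm_command", "data": {
  "targets": [
    [[0.03,-0.008,0,0,0,7,1],[0.065,-0.016,0,0,0,15,1],[0.1,-0.025,0,0,0,23,1],[0.135,-0.034,0,0,0,31,1],[0.17,-0.042,0,0,0,37.8,1],[0.186,-0.047,0,0,0,37.8,1],[0.186,-0.047,0,0,0,37.8,1],[0.186,-0.047,0,0,0,37.8,1]]
  ]
}}

```text
time_s: 36.75
tool_pos: [0.658, 0.0266, 0.1724]
tool_rot: [180.0, 0.2, 0.0]
force: [0.6, -1.1, -3.4]
grip_width: 0.0451
```

Run:
```python
from h import *
c=cam("wrist"); save("k4",c["img"]); 
go([.6615,.029,.034],-.4)
```

```text
now [0.6582 0.0254 0.1729] [ 1.7994e+02  1.9000e-01 -6.0000e-02] F [ 0.1 -0.1 -3.7] w 0.0449 t 36.8
shift [ 0.0038 -0.0038  0.1389] turn [0.06 0.19 0.34]
```

View pics/k4.png

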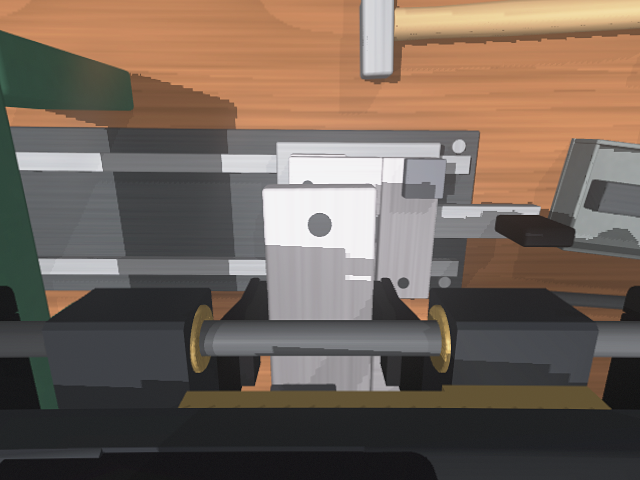

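Emit:
{"op": "arm_command", "data": {
  "targets": [
    [[0.002,-0.002,0.03,0,0,0,1],[0.0035,-0.0035,0.06,0,0,0,1],[0.0035,-0.0035,0.085,0,0,0,1],[0.0035,-0.0035,0.105,0,0,0,1],[0.0035,-0.0035,0.12,0,0,0,1],[0.0035,-0.0035,0.12,0,0,0,1],[0.0035,-0.0035,0.12,0,0,0,1]]
  ]
}}

```text
time_s: 37.5
tool_pos: [0.6631, 0.0294, 0.0554]
tool_rot: [180.0, -0.0, -0.1]
force: [-0.3, 0.2, -3.4]
grip_width: 0.0453
```

Run:
```python
from h import *
c=cam("wrist"); save("k5",c["img"]); 
go([.6615,.029,.033],-.4)
c=cam("scene"); save("k6",cv2.resize(c["img"][160:350,300:540],None,fx=3.2,fy=3.2))
```

```text
now [0.6637 0.0298 0.0561] [ 1.7999e+02 -1.0000e-01 -7.0000e-02] F [ 0.1  0.5 -2.8] w 0.0455 t 37.55
shift [-0.0022  0.0008  0.0231] turn [ 0.01 -0.1   0.33]
```

View pics/k5.png

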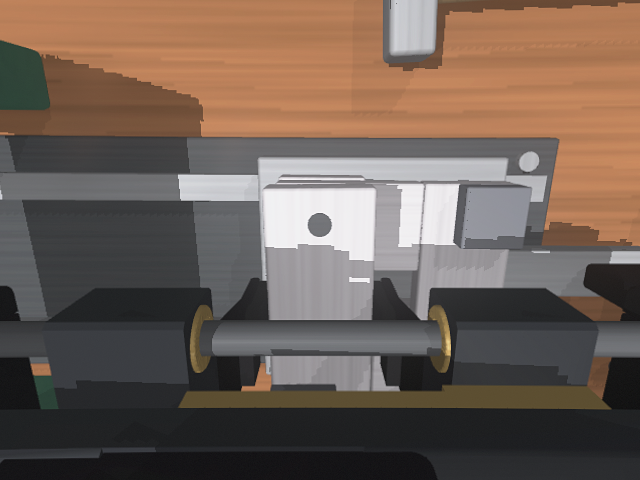

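View pics/k6.png

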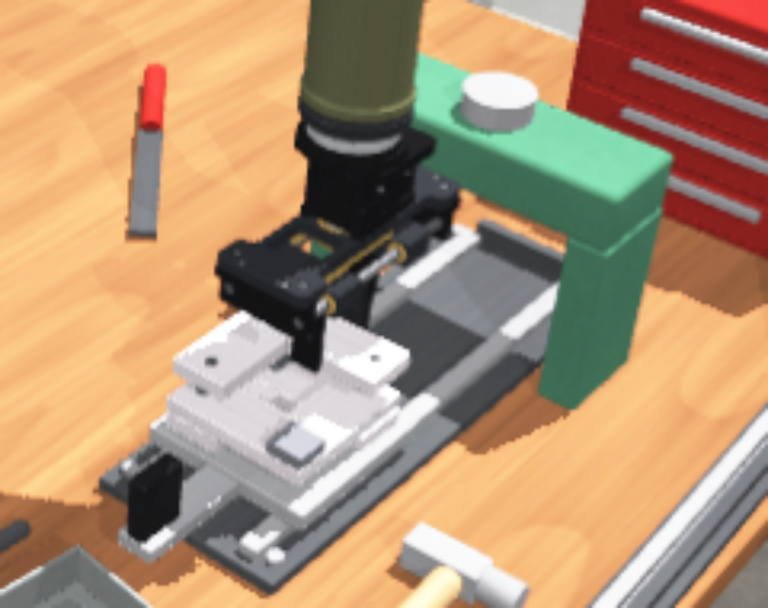

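Emit:
{"op": "arm_command", "data": {
  "targets": [
    [[-0.002,0,0.008,0,0,0,1],[-0.002,0,0.015,0,0,0,1],[-0.002,0,0.0195,0,0,0,1],[-0.002,0,0.0225,0,0,0,1],[-0.002,0,0.024,0,0,0,1],[-0.002,0,0.024,0,0,0,1]]
  ]
}}

```text
time_s: 38.2
tool_pos: [0.6604, 0.03, 0.0332]
tool_rot: [179.9, 0.1, -0.0]
force: [-6.9, -0.9, 10.7]
grip_width: 0.0452
```

Emit:
{"op": "arm_command", "data": {
  "targets": [
    [[0,0,-0.0005,0,0,0,0.2],[0,0,-0.0005,0,0,0,-0.3],[0,0,-0.0005,0,0,0,-0.4],[0,0,-0.0005,0,0,0,-0.4],[0,0,-0.02,0,0,0,-0.4],[0,0,-0.06,0,0,0,-0.4],[0,0,-0.1,0,0,0,-0.5],[0,0,-0.15,0,0,0,-0.5],[-0.02,0,-0.2,0,0,0,-0.5],[-0.06,0,-0.2,0,0,0,-0.5]]
  ]
}}

```text
time_s: 39.2
tool_pos: [0.6058, 0.0316, 0.2376]
tool_rot: [-179.8, -0.7, -0.0]
force: [0.7, 0.7, 1.5]
grip_width: 0.065
```

Run:
```python
from h import *
c=cam("wrist"); save("l1",c["img"]); 
go([.655,-.155,.2],89.6)
c=cam("scene"); save("l2",cv2.resize(c["img"][160:350,300:540],None,fx=3.2,fy=3.2))
```

```text
now [0.596  0.0324 0.2342] [1.7985e+02 0.0000e+00 1.7000e-01] F [-5.1  2.1 -3.2] w 0.0653 t 39.25
shift [0.0585 0.1875 0.0347] turn [  0.12   0.12 -89.43]
```

View pics/l1.png

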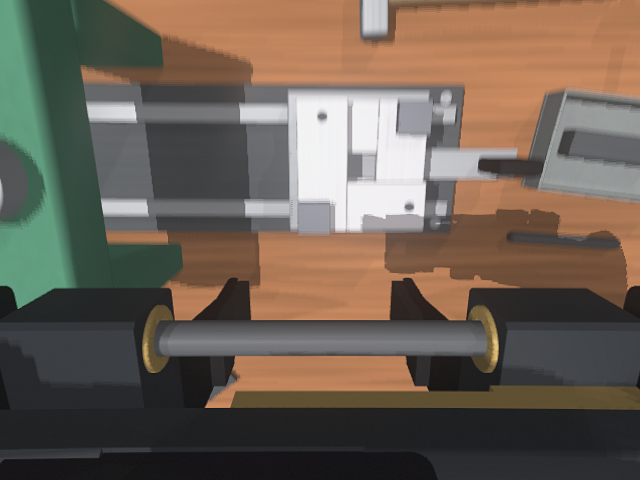

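View pics/l2.png

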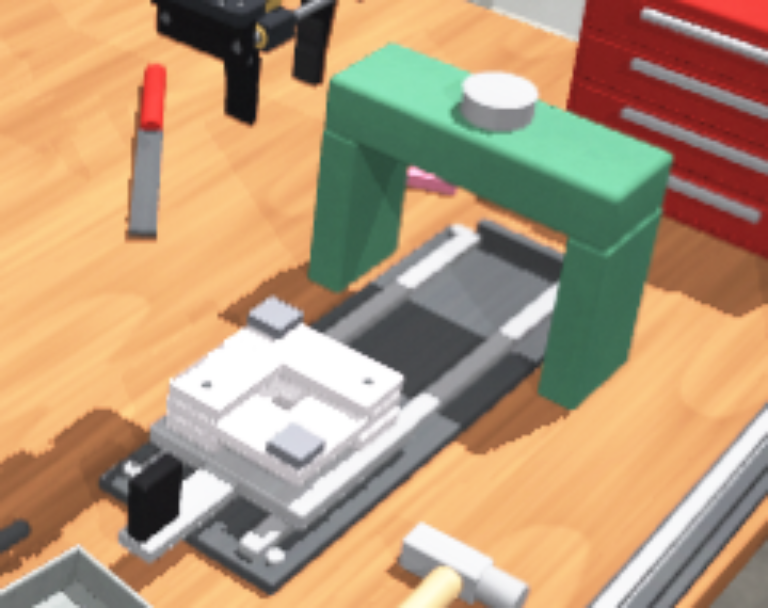

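Emit:
{"op": "arm_command", "data": {
  "targets": [
    [[0,0.02,0,0,0,-8,-0.3],[0,0.04,0,0,0,-16,-0.3],[0,0.06,0,0,0,-24,-0.3],[0.01,0.08,0,0,0,-32,-0.3],[0.02,0.1,0,0,0,-40,-0.3],[0.03,0.12,0,0,0,-48,-0.3],[0.04,0.14,0,0,0,-56,-0.3],[0.05,0.16,0,0,0,-64,-0.3],[0.058,0.18,0,0,0,-72,-0.3],[0.058,0.187,0,0,0,-80,-0.3]]
  ]
}}

```text
time_s: 40.3
tool_pos: [0.6595, -0.1604, 0.2293]
tool_rot: [-180.0, 0.0, 80.1]
force: [0.5, 0.1, -1.0]
grip_width: 0.0564
```

Emit:
{"op": "arm_command", "data": {
  "targets": [
    [[0,0,0,0,0,-8,-0.3],[0,0,0,0,0,-9.4,-0.3],[0,0,0,0,0,-9.4,-0.3],[0,0,0,0,0,-9.4,-0.3]]
  ]
}}

```text
time_s: 40.7
tool_pos: [0.6589, -0.1565, 0.2308]
tool_rot: [-180.0, 0.0, 89.3]
force: [0.0, -0.3, -1.1]
grip_width: 0.0565
```

Run:
```python
from h import *
c=cam("wrist"); save("m1",c["img"]); 
go([.655,-.155,.025],89.6)
c=cam("top"); save("m2",c["img"])
c=cam("wrist"); W=cloud(c)
```

```text
now [ 0.6589 -0.1565  0.2309] [1.80e+02 1.00e-02 8.93e+01] F [0.  0.7 1. ] w 0.0569 t 40.75
shift [ 0.0015 -0.0039  0.2059] turn [ 0.    0.01 -0.3 ]
```

View pics/m1.png

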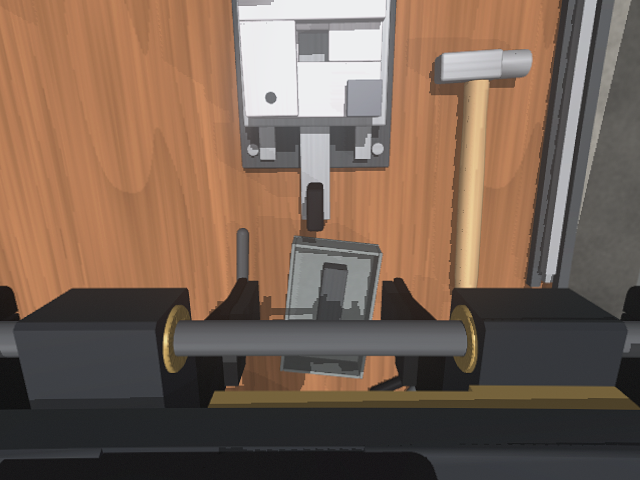

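View pics/m2.png

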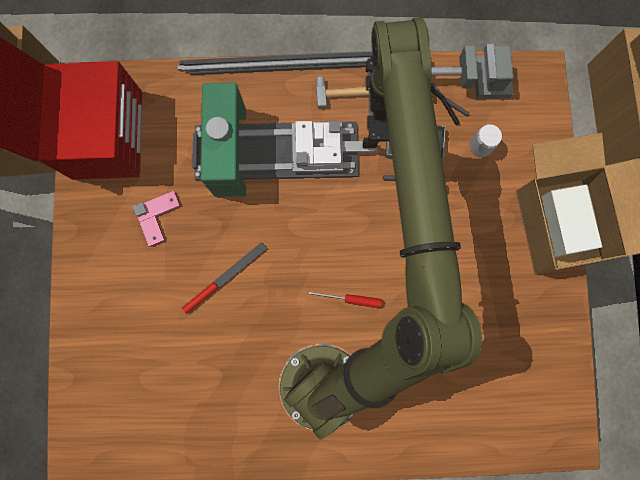

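Emit:
{"op": "arm_command", "data": {
  "targets": [
    [[0.0015,-0.003,0.04,0,0,0,-0.3],[0.0015,-0.003,0.08,0,0,0,-0.3],[0.0015,-0.003,0.12,0,0,0,-0.3],[0.0015,-0.003,0.15,0,0,0,-0.3],[0.0015,-0.003,0.175,0,0,0,-0.3],[0.0015,-0.003,0.195,0,0,0,-0.3],[0.0015,-0.003,0.203,0,0,0,-0.3],[0.0015,-0.003,0.203,0,0,0,-0.3]]
  ]
}}

```text
time_s: 41.65
tool_pos: [0.6551, -0.1552, 0.027]
tool_rot: [-179.9, -0.0, 89.4]
force: [-0.4, -0.7, -0.9]
grip_width: 0.0565
```

Emit:
{"op": "arm_command", "data": {
  "targets": [
    [[0,0,0,0,0,0,1],[0,0,0,0,0,0,1],[0,0,0,0,0,0,1],[0,0,0,0,0,0,1],[0,0,0,0,0,0,1],[0,0,0,0,0,0,1]]
  ],
  "newtons": 40
}}

```text
time_s: 42.25
tool_pos: [0.6543, -0.1554, 0.028]
tool_rot: [-179.8, 0.0, 89.4]
force: [-9.6, 0.5, 5.7]
grip_width: 0.0163
```

Run:
```python
from h import *
c=cam("wrist"); save("m3",c["img"]); W=cloud(c)
c=cam("top"); W=cloud(c); img=c["img"]
save("m4",cv2.resize(img[100:200,250:400],None,fx=5,fy=5))
```

```text
(no output)
```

View pics/m4.png

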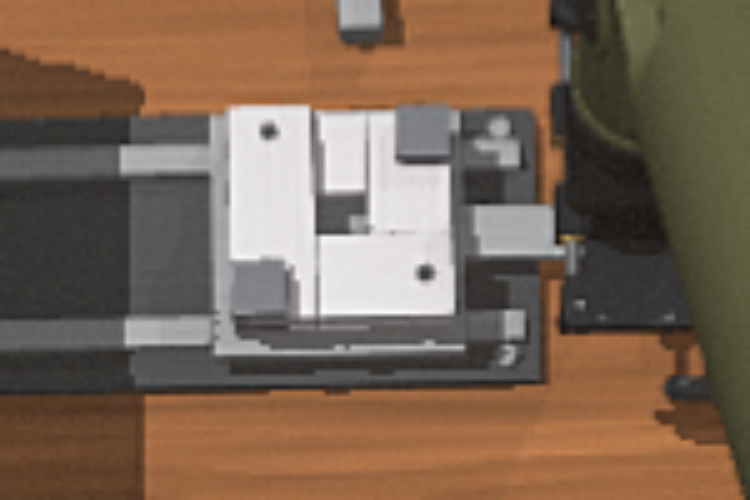

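View pics/m3.png

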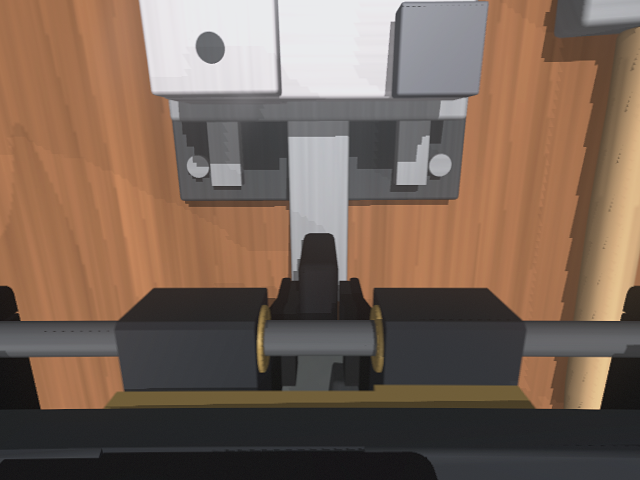

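Emit:
{"op": "arm_command", "data": {
  "targets": [
    [[0.003,0,0,0,0,0,1],[0.01,0,0,0,0,0,1],[0.02,0,0,0,0,0,1],[0.032,0,0,0,0,0,1],[0.044,0,0,0,0,0,1],[0.056,0,0,0,0,0,1],[0.068,0,0,0,0,0,1],[0.08,0,0,0,0,0,1],[0.09,0,0,0,0,0,1],[0.096,0,0,0,0,0,1]]
  ]
}}

```text
time_s: 43.35
tool_pos: [0.6545, -0.059, 0.028]
tool_rot: [-179.7, 0.1, 89.4]
force: [-6.6, -1.5, 4.4]
grip_width: 0.0157
```

Emit:
{"op": "arm_command", "data": {
  "targets": [
    [[0.006,0,0,0,0,0,1],[0.014,0,0,0,0,0,1],[0.024,0,0,0,0,0,1],[0.036,0,0,0,0,0,1],[0.048,0,0,0,0,0,1],[0.06,0,0,0,0,0,1],[0.072,0,0,0,0,0,1],[0.082,0,0,0,0,0,1],[0.088,0,0,0,0,0,1],[0.09,0,0,0,0,0,1]]
  ]
}}

```text
time_s: 44.35
tool_pos: [0.655, 0.0317, 0.028]
tool_rot: [-179.7, 0.1, 89.5]
force: [-8.2, -1.8, 5.9]
grip_width: 0.0158
```

Run:
```python
from h import *
c=cam("wrist"); save("n1",c["img"]); 
go([.655,-.03,.2],89.6)
c=cam("scene"); save("n2",cv2.resize(c["img"][100:340,300:560],None,fx=3,fy=3)[:600])
```

```text
now [0.655  0.0318 0.028 ] [-1.7969e+02  6.0000e-02  8.9480e+01] F [-7.8 -0.1  6.3] w 0.0156 t 44.4
shift [-0.062  -0.0004 -0.172 ] turn [-0.31  0.06 -0.12]
```

View pics/n1.png

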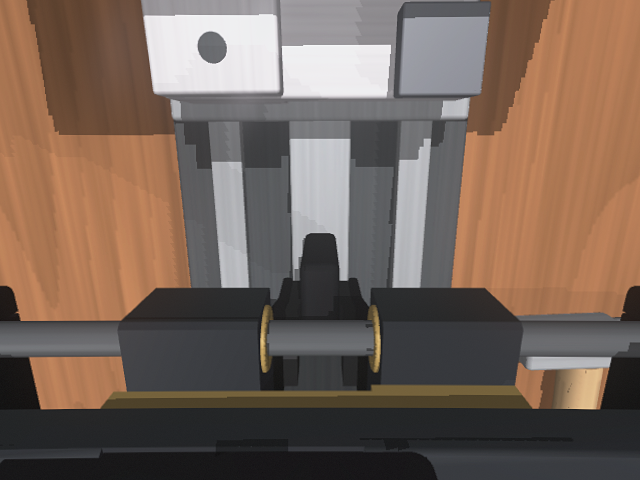

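View pics/n2.png

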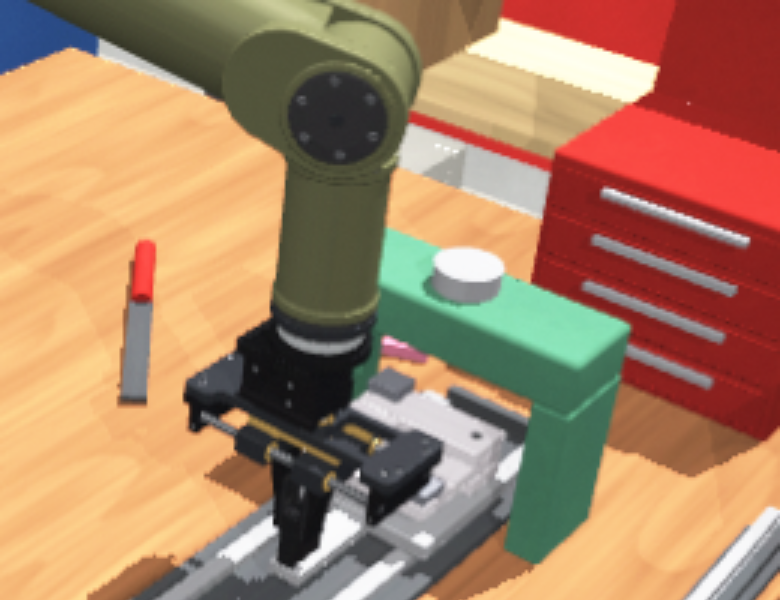

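Emit:
{"op": "arm_command", "data": {
  "targets": [
    [[0,0,0,0,0,0,0.2],[0,0,0,0,0,0,0.2],[0,0,0,0,0,0,0.2],[0,0,-0.03,0,0,0,0.2],[0,0,-0.06,0,0,0,0.2],[-0.01,0,-0.065,0,0,0,0.2],[-0.035,0,-0.065,0,0,0,1],[-0.045,0,-0.065,0,0,0,1],[-0.045,0,-0.065,0,0,0,1],[-0.045,0,-0.065,0,0,0,1]]
  ],
  "newtons": 20
}}

```text
time_s: 45.45
tool_pos: [0.657, -0.0139, 0.0923]
tool_rot: [-179.9, -0.1, 89.3]
force: [-0.1, 0.6, 0.1]
grip_width: 0.0103
```

Emit:
{"op": "arm_command", "data": {
  "targets": [
    [[0,0,0.02,0,0,0,1],[0,0,0.04,0,0,0,1],[0,0,0.06,0,0,0,1],[0,0,0.06,0,0,0,1]]
  ]
}}

```text
time_s: 45.85
tool_pos: [0.6548, -0.0128, 0.0298]
tool_rot: [-179.7, -0.1, 89.5]
force: [-0.6, 0.7, -0.4]
grip_width: 0.0006
```

Run:
```python
from h import *
c=cam("wrist"); save("n3",c["img"]); 
go([.655,.065,.03],89.6)
```

```text
now [ 0.6561 -0.0128  0.0316] [-1.7983e+02 -6.0000e-02  8.9480e+01] F [-0.9  0.2  0.7] w 0.0005 t 45.9
shift [ 0.0778 -0.0018  0.0017] turn [-0.17 -0.06 -0.12]
```

View pics/n3.png

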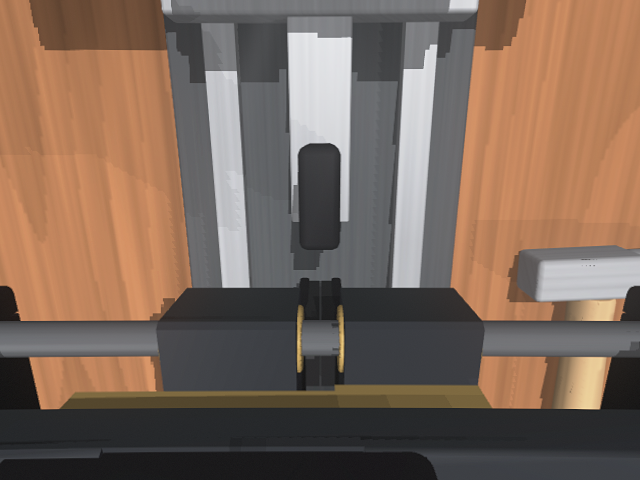

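Emit:
{"op": "arm_command", "data": {
  "targets": [
    [[0.006,0,0,0,0,0,1],[0.011,0,0,0,0,0,1],[0.014,0,0,0,0,0,1],[0.018,0,0,0,0,0,1],[0.024,0,0,0,0,0,1],[0.031,0,0,0,0,0,1],[0.038,0,0,0,0,0,1],[0.045,0,0,0,0,0,1],[0.052,0,0,0,0,0,1],[0.058,0,0,0,0,0,1]]
  ]
}}

```text
time_s: 46.9
tool_pos: [0.6582, 0.0447, 0.033]
tool_rot: [180.0, -0.0, 89.4]
force: [0.6, -2.2, 1.7]
grip_width: 0.0002
```

Emit:
{"op": "arm_command", "data": {
  "targets": [
    [[0.005,0,0,0,0,0,1],[0.01,0,0,0,0,0,1],[0.014,0,0,0,0,0,1],[0.018,0,0,0,0,0,1],[0.02,0,0,0,0,0,1],[0.021,0,0,0,0,0,1],[0.021,0,0,0,0,0,1]]
  ]
}}

```text
time_s: 47.6
tool_pos: [0.6581, 0.0652, 0.0328]
tool_rot: [-180.0, -0.0, 89.4]
force: [-0.2, -1.0, 0.2]
grip_width: 0.0009
```

Emit:
{"op": "arm_command", "data": {
  "targets": [
    [[0.003,0,0,0,0,0,1],[0.006,0,0,0,0,0,1],[0.006,0,0,0,0,0,1],[0.006,0,0,0,0,0,1]]
  ]
}}

```text
time_s: 48.0
tool_pos: [0.658, 0.0657, 0.0327]
tool_rot: [-179.9, 0.4, 89.2]
force: [-2.9, -10.0, 3.8]
grip_width: 0.0005
```

Emit:
{"op": "arm_command", "data": {
  "targets": [
    [[-0.01,0,0,0,0,0,1],[-0.025,0,0,0,0,0,1],[-0.05,0,0,0,0,0,1],[-0.08,0,-0.03,0,0,0,1],[-0.11,0,-0.08,0,0,0,1],[-0.13,0,-0.13,0,0,0,1],[-0.15,0,-0.18,0,0,0,1],[-0.15,0,-0.2,0,0,0,1],[-0.15,0,-0.2,0,0,0,1],[-0.15,0,-0.2,0,0,0,1]]
  ]
}}

```text
time_s: 49.0
tool_pos: [0.6569, -0.0794, 0.2333]
tool_rot: [179.9, -0.0, 89.3]
force: [-0.6, -0.1, -0.9]
grip_width: 0.0008
```

Run:
```python
from h import *
c=cam("wrist"); save("o1",c["img"]); 
for uv in []: pass
c=cam("scene"); save("o2",cv2.resize(c["img"][100:340,300:560],None,fx=3,fy=3)[:600]); save("o4",c["img"])
c=cam("top"); save("o3",cv2.resize(c["img"][60:290,180:500],None,fx=2.5,fy=2.5))
print(get_obs()["force"],get_obs()["tool_pos"])
```

```text
[-0.02139793 -0.48992043  0.03909935] [ 0.65571569 -0.07894274  0.23101344]
```

View pics/o1.png

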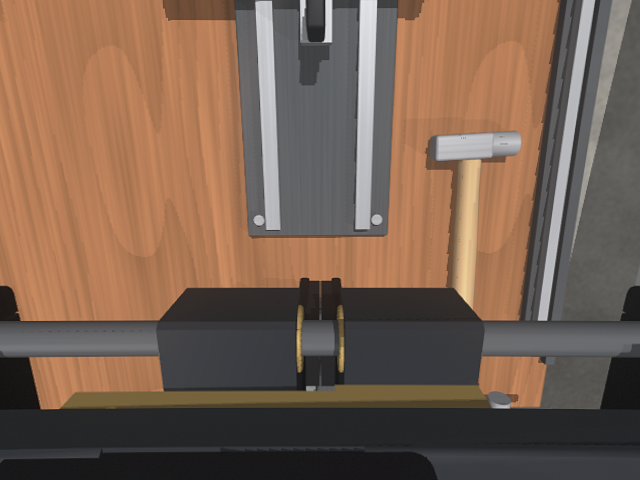

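View pics/o2.png

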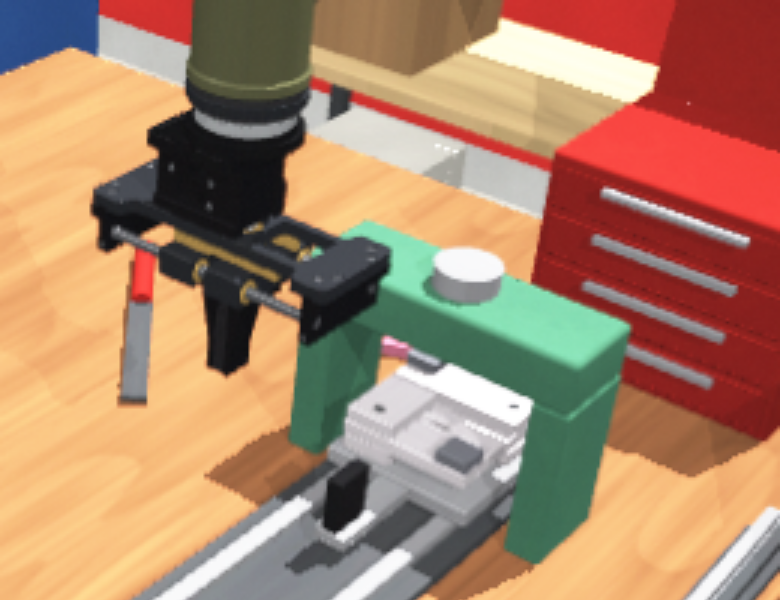

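View pics/o3.png

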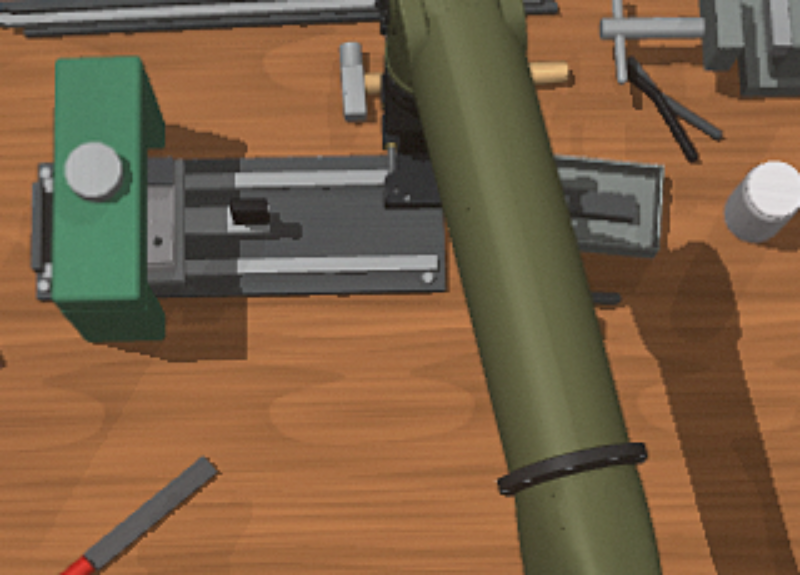

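Run:
```python
from h import *
c=cam("top"); h=hsv(c["img"]); d=(h[...,2]<45); m=np.zeros_like(d); m[135:155,268:292]=d[135:155,268:292]
print(fit(c,m,HAN,.088,[.656,.095,0],pad=8), ray(c,(280,144.4),.088))
W=cloud(cam("scene")); 
c=cam("scene"); s=[]
for (u,v) in [(380,408),(515,407),(385,430),(480,380),(450,500)]:
    x=300+u/3; y=100+v/3; s.append(np.round(np.nanmedian(W[int(y)-1:int(y)+2,int(x)-1:int(x)+2].reshape(-1,3),0),3).tolist())
print(s)
```

```text
(array([ 0.65588596,  0.09770006, -1.8809758 ]), np.float64(0.5870287418365479)) [0.64802226 0.09447604 0.088     ]
[[0.618, 0.194, 0.083], [0.698, 0.28, 0.082], [0.635, 0.18, 0.077], [0.702, 0.197, 0.154], [0.705, 0.178, 0.043]]
```

```bash
python3 -c "
from h import *
print(sign_off())"
```

```text
the job is handed in; nothing more can be done
None
```

The job is done and handed in at about 49 s of robot time. No verdict was reported, so the results below are my own checks.

**What I did:**
- Pulled the carriage to its loading stop.
- Laid the offcut in the scrap tray.
- Stacked the three white brackets on the deck, each turned half round from the one below. The red and pink look-alikes were left alone.
- Pushed the carriage home and moved the arm clear.

**Last checks:**
- **Carriage:** at the inner stop the tool stopped moving and the force rose to about 10 N. Travel works out at about 0.250 m from the handle positions, against the 0.243 m needed.
- **Pile:** standing, square and centred within a few millimetres by eye. The tops of the top bracket's two legs read 82–83 mm above the bench, against 82 mm expected.
- **Offcut:** lies in the tray.
- **Arm:** force on the tool near zero, touching nothing.

**What disagreed:**
- **Fingertip height:** the real fingertips sit about 35–37 mm above the reported TCP height. My first close on the handle passed over its top with only a few newtons of contact. I corrected every later height for this.
- **Deck centre:** estimates differed by about 4 mm along its travel (y −6 mm and −10.5 mm), so I used about −8 mm.
- **Image fit of the handle:** it matched poorly (overlap about 0.6) and read about 3 mm high. I relied on the stop contact and tool travel instead.
- **Not done:** I made no numerical fit of the finished pile's position or squareness, only the pictures and the height reading.

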